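Tilt-test the stone samples from the pried-open specimen case

TASK

Lever the lid of the wooden specimen case up with the spatula's blade in the slot at its front, swing it wide open, and lay the spatula back on the white mat the way it lay, blade pointing away from the robot. Then set each stone sample upright on the upper part of the tilted aluminium ramp and let go, to see whether it slides or sticks, in the worksheet's order of knob colours: red, yellow, green, blue, white, black, skipping colours that are not there. Samples that slide down must finish in the green catch tray at the ramp's foot, those that stay put in the blue tray; leave the bottle, the jar and the dish where they are.

Things in the scene. Friction and masses are not known exactly. Their poses are not given: they have to be found in the camera images.
- case: Wooden specimen case, fixed, 162 (x) by 170 mm (y), walls 57 mm high, 6 mm thick, inner floor 4 mm up. Origin: centre of its underside; x points from the front (slot side, nearest the robot) to the hinge side. It stands left or right, the ramp opposite. Starts shut, samples upright inside in up to three rows (46 mm apart along x) and two columns (74 mm apart along y).
- case_slot (a point): Middle of the pry slot, on the case's outer front face (81 mm in front of the case's origin, 52.5 mm above the bench). The slot is a notch in the top edge of the front wall, 70 mm wide (along the case's y) and 9 mm high, directly under the flat lid, open into the case. Same axes as the case.
- case_hinge (a point): Middle of the hinge line, at the top of the case's far wall (81 mm behind the case's origin, 57 mm above the bench, level with the lid's underside when shut). The hinge line runs along the case's y.
- lid (a joint): Opening of the dark wooden lid, rad: 0 shut (level, flush with the walls, no handle), 1.57 upright, stop at 1.95 (leaning back). It swings up and away from the robot; stiff hinge: stays at any angle. Lid 162 by 170 by 5 mm, 70 g; about 1 N at the front edge lifts it.
- lid_edge (a point): Middle of the lower front edge of the lid, 162 mm from the hinge line; moves with the lid.
- spatula: Lab spatula, 60 g: black handle 90 by 18 by 18 mm (x -90 to 0 mm) and stiff steel blade 90 by 20 by 2 mm (x 0 to 90 mm) at mid-height of the handle. Origin: level with the handle's underside, where handle and blade meet; x points to the blade tip, z up. Starts on the white mat, blade pointing roughly away from the robot.
- spatula_grip (a point): Centre of the part of the handle to hold: 30 mm behind the origin, 9 mm above the handle's underside.
- spatula_tip (a point): Middle of the blade's end, 90 mm ahead of the origin.
- mat: White plastic mat, fixed, 200 (its x) by 80 (its y) by 2 mm, in the middle near the robot. Origin: centre of its underside; x points away from the robot.
- ramp: Fixed tilt-test ramp with green catch tray at its foot, 270 (x, up the slope) by 136 mm (y). Origin: centre of underside, on the bench. Catch tray: x -131 to -25 mm, floor 6 mm up, walls 30 mm. Ramp: smooth aluminium, x -25 to 135 mm, 6 to 64 mm high, 0.35 rad slope, 126 mm wide between rails 16 mm high, stop at the top. A slider slips off at once and is down within 1 s; the others do not creep.
- ramp_foot (a point): Middle of the line where the ramp meets the catch tray's floor, on the surface.
- ramp_start (a point): Point on the ramp's surface on its middle line, 105 mm (horizontally) up from the foot: a good place to set samples, or up to 35 mm to either side of it along y.
- tray: Blue plastic tray for the samples that stick, fixed, 140 (its x) by 150 (its y) mm outside, walls 25 mm high and 4 mm thick, floor 4 mm. Origin: centre of its underside.
- sample_red: Stone sample, 45 to 70 g: grey slab 40 by 40 by 10 mm with an upright red knob on its middle, 16 mm across, 28 mm high (top 38 mm above the slab's underside), to be held by the knob. Origin: centre of the slab's underside, z up the knob. Only the ramp shows whether it slides or sticks. 3 to 5 of the six samples are present, in any of the six places.
- sample_yellow: Stone sample, 45 to 70 g: grey slab 40 by 40 by 10 mm with an upright yellow knob on its middle, 16 mm across, 28 mm high (top 38 mm above the slab's underside), to be held by the knob. Origin: centre of the slab's underside, z up the knob. Only the ramp shows whether it slides or sticks. 3 to 5 of the six samples are present, in any of the six places.
- sample_green: Stone sample, 45 to 70 g: grey slab 40 by 40 by 10 mm with an upright green knob on its middle, 16 mm across, 28 mm high (top 38 mm above the slab's underside), to be held by the knob. Origin: centre of the slab's underside, z up the knob. Only the ramp shows whether it slides or sticks. 3 to 5 of the six samples are present, in any of the six places.
- sample_blue: Stone sample, 45 to 70 g: grey slab 40 by 40 by 10 mm with an upright blue knob on its middle, 16 mm across, 28 mm high (top 38 mm above the slab's underside), to be held by the knob. Origin: centre of the slab's underside, z up the knob. Only the ramp shows whether it slides or sticks. 3 to 5 of the six samples are present, in any of the six places.
- sample_white: Stone sample, 45 to 70 g: grey slab 40 by 40 by 10 mm with an upright white knob on its middle, 16 mm across, 28 mm high (top 38 mm above the slab's underside), to be held by the knob. Origin: centre of the slab's underside, z up the knob. Only the ramp shows whether it slides or sticks. 3 to 5 of the six samples are present, in any of the six places.
- sample_black: Stone sample, 45 to 70 g: grey slab 40 by 40 by 10 mm with an upright black knob on its middle, 16 mm across, 28 mm high (top 38 mm above the slab's underside), to be held by the knob. Origin: centre of the slab's underside, z up the knob. Only the ramp shows whether it slides or sticks. 3 to 5 of the six samples are present, in any of the six places.
- bottle: White plastic bottle, 56 mm across, 90 mm high, bystander, upright at the right. Origin: centre of its underside.
- jar: Glass jar with blue cap, 60 mm across, 85 mm high, bystander, upright at the left. Origin: centre of its underside.
- dish: White ceramic bowl, 90 mm across, 45 mm high, bystander, beyond the blue tray. Origin: centre of its underside.
Mind the look-alikes: they are no part of the job. Several things have the shape of the spatula; the one meant has the colours described above.

How it is judged:
On the way, in this order (a step that is already met when the one before it is completed fails the run):
1. the lid is raised with the spatula (value of joint lid above 0.12 rad and contact force between spatula and lid above 0.05 N), for 0.1 s.
2. the lid stands wide open (value of joint lid above 1.2 rad), for 0.2 s.
3. the sample with the red knob has been let go upright on the ramp (x of sample_red in the frame of ramp between -0.02 and 0.135 m and y of sample_red in the frame of ramp between -0.065 and 0.065 m and z of sample_red in the frame of ramp between 0.004 and 0.075 m and angle between sample_red's own z axis and vertical below 0.6 rad and contact force between the fingers and sample_red below 0.02 N and contact force between ramp and sample_red above 0.05 N), for 0.05 s.
4. the sample with the yellow knob has been let go upright on the ramp (x of sample_yellow in the frame of ramp between -0.02 and 0.135 m and y of sample_yellow in the frame of ramp between -0.065 and 0.065 m and z of sample_yellow in the frame of ramp between 0.004 and 0.075 m and angle between sample_yellow's own z axis and vertical below 0.6 rad and contact force between the fingers and sample_yellow below 0.02 N and contact force between ramp and sample_yellow above 0.05 N), for 0.05 s.
5. the sample with the green knob has been let go upright on the ramp (x of sample_green in the frame of ramp between -0.02 and 0.135 m and y of sample_green in the frame of ramp between -0.065 and 0.065 m and z of sample_green in the frame of ramp between 0.004 and 0.075 m and angle between sample_green's own z axis and vertical below 0.6 rad and contact force between the fingers and sample_green below 0.02 N and contact force between ramp and sample_green above 0.05 N), for 0.05 s.
6. the sample with the blue knob has been let go upright on the ramp (x of sample_blue in the frame of ramp between -0.02 and 0.135 m and y of sample_blue in the frame of ramp between -0.065 and 0.065 m and z of sample_blue in the frame of ramp between 0.004 and 0.075 m and angle between sample_blue's own z axis and vertical below 0.6 rad and contact force between the fingers and sample_blue below 0.02 N and contact force between ramp and sample_blue above 0.05 N), for 0.05 s.
7. the sample with the white knob has been let go upright on the ramp (x of sample_white in the frame of ramp between -0.02 and 0.135 m and y of sample_white in the frame of ramp between -0.065 and 0.065 m and z of sample_white in the frame of ramp between 0.004 and 0.075 m and angle between sample_white's own z axis and vertical below 0.6 rad and contact force between the fingers and sample_white below 0.02 N and contact force between ramp and sample_white above 0.05 N), for 0.05 s.
8. the sample with the black knob has been let go upright on the ramp (x of sample_black in the frame of ramp between -0.02 and 0.135 m and y of sample_black in the frame of ramp between -0.065 and 0.065 m and z of sample_black in the frame of ramp between 0.004 and 0.075 m and angle between sample_black's own z axis and vertical below 0.6 rad and contact force between the fingers and sample_black below 0.02 N and contact force between ramp and sample_black above 0.05 N), for 0.05 s.
At the end, for the whole second after the job is handed in: Sliding samples rest in the green catch tray (centre inside the walls, 3 mm or more past the ramp foot), sticking ones in the blue tray (centre inside the walls, on the floor); the spatula rests on the white mat (hold point within 45 mm of its middle line), blade away from the robot (x of sample_red in the frame of tray between -0.068 and 0.068 m and y of sample_red in the frame of tray between -0.073 and 0.073 m and z of sample_red in the frame of tray between 0 and 0.03 m and linear speed of each of sample_red, sample_yellow, sample_green, sample_blue, sample_white, sample_black, spatula below 0.03 m/s and x of sample_yellow in the frame of ramp between -0.132 and -0.028 m and y of sample_yellow in the frame of ramp between -0.065 and 0.065 m and z of sample_yellow in the frame of ramp between 0 and 0.04 m and x of sample_green in the frame of ramp between -0.132 and -0.028 m and y of sample_green in the frame of ramp between -0.065 and 0.065 m and z of sample_green in the frame of ramp between 0 and 0.04 m and x of sample_blue in the frame of tray between -0.068 and 0.068 m and y of sample_blue in the frame of tray between -0.073 and 0.073 m and z of sample_blue in the frame of tray between 0 and 0.03 m and x of sample_white in the frame of tray between -0.068 and 0.068 m and y of sample_white in the frame of tray between -0.073 and 0.073 m and z of sample_white in the frame of tray between 0 and 0.03 m and x of sample_black in the frame of ramp between -0.132 and -0.028 m and y of sample_black in the frame of ramp between -0.065 and 0.065 m and z of sample_black in the frame of ramp between 0 and 0.04 m and x of spatula_grip in the frame of mat between -0.1 and 0.06 m and y of spatula_grip in the frame of mat between -0.045 and 0.045 m and z of spatula_grip in the frame of mat between 0.004 and 0.02 m and x of spatula_tip in the frame of mat between 0.02 and 0.2 m and y of spatula_tip in the frame of mat between -0.07 and 0.07 m and z of spatula_tip in the frame of mat between 0 and 0.03 m); the robot touches nothing.
It fails at once if the bottle is moved by more than 30 mm (distance of bottle from where it was at the start of the episode above 0.03 m).
It fails at once if the jar is moved by more than 30 mm (distance of jar from where it was at the start of the episode above 0.03 m).
It fails at once if the dish is moved by more than 30 mm (distance of dish from where it was at the start of the episode above 0.03 m).
Of sample_red, sample_yellow, sample_green, sample_blue, sample_white, sample_black only 3 to 5 are there at a start; the rules pass over those that are not, and their reading is None.
At some moment in a run one of spatula may be knocked a few centimetres aside while the robot is not near it.
It also fails if it takes over 210 s, if anything falls off the work surface, if the arm or the gripper's body presses on something with over 40 N, if the wrist force passes 120 N, or if a joint passes its speed limit or range.

ROBOT

A 7-joint arm with a two-finger parallel gripper is mounted at the origin on the work surface. World frame = base frame: x ahead of the robot, y to its left, z up, the work surface at z = 0. Lengths are in m, angles in rad, forces in N, time in s.
With the tool pointing down it reaches from about 0.425 to 0.95 m from the base axis. Payload 4.7 kg.
Tool frame: the origin (TCP) lies at the very end of the fingers, on their centre line; the grasp point (between the pads) lies 19 mm behind it (arm.grasp_offset is the distance from the TCP to the grasp point, in m); z points along the fingers, y is the line along which they close (so a half turn about z gives the same grasp; the last joint's range is limited). The gripper opens to 87 mm and grips with 3 to 60 N. Pads are 19 mm wide; open, the fingers measure 117 mm over their backs; the gripper's body (75 mm by 190 mm) begins 51 mm behind the grasp point.
Start: joints at [1.269, 0.469, -0.049, 1.532, 0.024, 1.141, -0.082], TCP at [0.182, -0.65, 0.223] pointing down, gripper open.
Joint ranges: [-2.59, 2.59], [-0.33, 1.99], [-1.39, 1.29], [0.1, 2.45], [-1.04, 4.18], [0.21, 1.99], [-2.66, 2.66]. Speed limits (rad/s): [2.57, 2.57, 3.14, 3.14, 3.14, 3.14, 3.14].

INTERFACE

Orientations are given as a rotation vector (axis times angle).
In Python, from cell import readout, camera, camera_params, workorder, arm gives the robot as it stands.
- The arm moves only by the tool arm_command, never from a script. Its argument "plan" is one flat list of numbers, 6 for each row, row after row: the shift along the tool's x, y, z in mm, then the turn, a rotation vector about the tool's x, y, z in rad. A call has 1 to 8 rows; each row is the pose to reach, as a shift and turn from the pose commanded when the call began, along the tool's axes at that moment; what a row does not reach only later rows make up. A row lasts 1/10 s, in which the tool goes at most 50 mm and 8.59 degrees, less where a joint would pass 70% of its speed; a pose out of reach is approached as far as the arm can. A call with a gripper value outside its range is refused whole. "hand" is the finger opening in mm, from 0 to 87, set as the call begins (left out, the last holds). The fingers move at their own pace and stop on an object; the grip force is fixed at half the most. Time passes only in rows, so rows that repeat a pose let the fingers close. It gives the time, the measured TCP pose, the force, the opening and the grip force at its end, in the units of the state.
- readout.sense(): the state, without advancing time (a new reading comes with each control period).
- camera(name): name is "scene" or "side" or "wrist"; returns (picture, depth): 420x560x3 uint8, red, green, blue; 420x560 float32, m along the optical axis (not along the pixel's ray), 0 where there is no reading.
- camera_params(name): a dict with "fx", "fy", "cx", "cy" (pixels), "eye" and "attitude" of the camera in the world. Camera axes: x right, y down, z forward; pixel columns grow to the right and rows downward; lengths in m; the calibration is good to about 2 mm. The wrist camera is an equidistant fisheye: a pixel r from the principal point sees the ray r / f radians off the axis. A picture is of the moment at which its call begins: read the wrist's pose just before it. camera_params takes no time and is no camera call; for the wrist camera it gives the pose at the moment of the call.
- workorder.finish_job(): hands the job in; it is judged then, once.
The state is a dict: "time_s": time; "joint_positions": joint angles; "joint_vel": joint speeds; "tau": joint torques, N m; "position": TCP position; "ee_rot": TCP orientation; "contact_force": force on the tool from outside, world axes, zero at the start; "wrist_torque": the same for the moment, N m; "finger_gap": finger opening in m; "finger_force": force on a finger pad.
Only numpy, scipy, OpenCV 4.12 (cv2) and the standard library are available. Lean on these libraries where they do the work, as an engineer would, in place of code of your own. Each camera call takes 0.05 s, during which the arm holds its last target. There are 200 camera calls.

## Working session

There is one attempt and no reset: what is moved stays moved. The work goes in short steps, Python scripts to look and compute and a tool call to move; the robot and the scene stay as the last step left them, time stands still between calls to the robot, and variables do not carry over. Pictures are saved under pics/ and viewed, at most 14 in all, crops included, and the job is handed in when it is done.

Besides the shell and the picture viewer there is one more tool, called after "Emit:" in YAML: its name, and indented under it one key for each argument. arm_command: Moves the arm, as the interface text tells. Its arguments: {"type":"object","properties":{"plan":{"type":"array"},"hand":{"type":"number"}},"required":["plan"]}

```bash
ls; mkdir -p pics; cat > h.py <<'E'
import numpy as np, cv2
from scipy.spatial.transform import Rotation as R
from cell import readout, camera, camera_params, workorder, arm
def att(p):
    a=np.array(p["attitude"],float)
    return a if a.shape==(3,3) else (R.from_rotvec(a).as_matrix() if a.size==3 else R.from_quat(a).as_matrix())
def save(n,im): cv2.imwrite(f"pics/{n}.png",cv2.cvtColor(im,cv2.COLOR_RGB2BGR))
def ray(p,u,v,fish=False):
    x=(np.asarray(u,float)-p["cx"])/p["fx"]; y=(np.asarray(v,float)-p["cy"])/p["fy"]
    if fish:
        r=np.hypot(x,y)+1e-12; d=np.stack([np.sin(r)*x/r,np.sin(r)*y/r,np.cos(r)],-1)
    else: d=np.stack([x,y,np.ones_like(x)],-1)
    return d@att(p).T
def onplane(p,u,v,z,fish=False):
    d=ray(p,u,v,fish); e=np.array(p["eye"]); return e+d*((z-e[2])/d[...,2])[...,None]
def cloud(p,dep):  # pinhole
    v,u=np.indices(dep.shape); return np.array(p["eye"])+ray(p,u,v)*dep[...,None]
E
python3 - <<'E'
from h import *
print(readout.sense())
for n in("scene","side","wrist"):
    p=camera_params(n); print(n,p)
    im,d=camera(n); save(n+"0",im); np.savez(f"{n}0.npz",im=im,d=d)
E
```

```text
pics
{'time_s': 0.0, 'joint_positions': array([ 1.26912103,  0.46946919, -0.04861126,  1.53369654,  0.02411723,
        1.14101175, -0.08230902]), 'joint_vel': array([-8.56421804e-04,  9.82423790e-04, -1.06826134e-03, -5.84322190e-04,
       -7.44960224e-04,  5.78085312e-05,  8.14606241e-04]), 'tau': array([-5.05577082e-04, -5.07976127e+01, -8.01047031e-02, -2.36153716e+01,
       -6.10947283e-02,  3.77544877e-02,  1.62319852e-04]), 'position': array([ 0.18169864, -0.64945357,  0.22147969]), 'ee_rot': array([-3.11046040e+00, -4.26948921e-01,  5.54364402e-04]), 'contact_force': array([-0.07739188,  0.27654548,  1.19076477]), 'wrist_torque': array([ 0.02430027,  0.0149597 , -0.02925101]), 'finger_force': 0.0, 'finger_gap': 0.08721097696389071}
scene {'fx': 449.1635801801162, 'fy': 449.1635801801162, 'cx': 285.7851571239087, 'cy': 210.38977493819877, 'eye': array([ 1.07314242, -0.51018214,  1.12738102]), 'attitude': array([-2.41745684, -0.9547708 ,  0.26295552])}
side {'fx': 422.05976692134726, 'fy': 422.05976692134726, 'cx': 278.5759094343415, 'cy': 212.20842116131874, 'eye': array([0.17028299, 1.05304301, 0.80549804]), 'attitude': array([-0.48632641,  2.56785882, -1.36256036])}
wrist {'fx': 325.19226210127806, 'fy': 325.19226210127806, 'cx': 276.38988066144077, 'cy': 207.9065819587655, 'eye': array([ 0.25248511, -0.62963715,  0.38353063]), 'attitude': array([ 2.32574968, -1.76328626, -0.24190318])}
```

View pics/scene0.png

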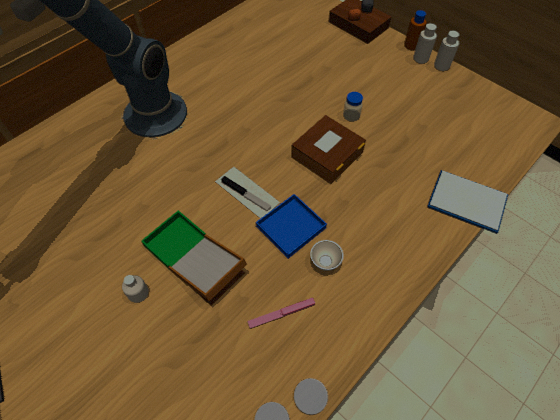

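View pics/side0.png

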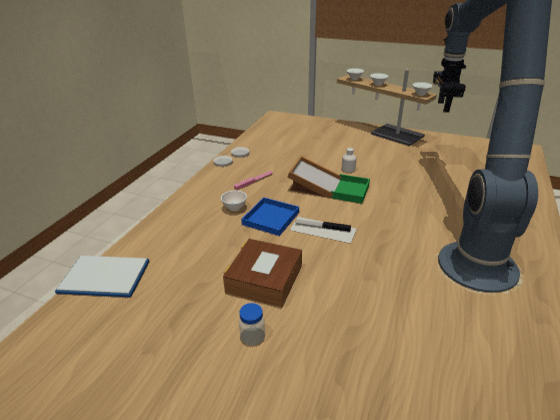

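Scene picture: case at (329,148), with the jar beside it at (354,106). The mat with the black-handled steel spatula is at (244,192), the blue tray at (291,226) and the dish at (326,257). Ramp is at (195,255) with its green catch tray toward the robot. The pink spatula shape at (282,313) is the look-alike; the one at (244,192) has the black handle and steel blade described.

```bash
cat > m1.py <<'E'
from h import *
p=camera_params("scene"); z=np.load("scene0.npz"); im=z["im"]; d=z["d"]; P=cloud(p,d)
hsv=cv2.cvtColor(im,cv2.COLOR_RGB2HSV)
def rect(name,mask,win):
    m=np.zeros(d.shape,bool); u0,v0,u1,v1=win; m[v0:v1,u0:u1]=True; m&=mask&(d>0)
    q=P[m]
    n,l,s,c=cv2.connectedComponentsWithStats(m.astype(np.uint8)); k=1+np.argmax(s[1:,4]); q=P[l==k]
    r=cv2.minAreaRect((q[:,:2]*1000).astype(np.float32)); print(name,len(q),"c",np.round(r[0]),"size",np.round(r[1]),"ang",round(r[2],1),"z",np.round(np.percentile(q[:,2]*1000,[5,50,95])))
    return q
Z=P[...,2]
H,S,V=[hsv[...,i] for i in range(3)]
rect("lid",(Z>.054)&(Z<.072),(280,105,375,190))
rect("mat",(Z<.012)&(S<60)&(V>120),(210,160,285,225))
rect("handle",(V<60)&(Z>.008)&(Z<.04),(215,170,255,205))
b=(S>60)
rect("blade",(Z>.006)&(Z<.03)&(S<60)&(V>60),(240,180,275,212))
rect("spat z>9",(Z>.007)&(Z<.03),(212,160,275,212))
rect("bluetray",(H>105)&(H<125)&(S>150),(250,190,330,260))
rect("greentray",(H>50)&(H<80)&(S>120),(140,205,215,270))
rect("ramp all",(Z>.012)&(Z<.1),(138,205,250,305))
rect("ramp surf",(S<60)&(V>90)&(Z>.004),(165,225,250,300))
rect("dish",(S<60)&(Z>.02),(300,235,350,275))
rect("bottle",(Z>.03),(118,270,152,304))
rect("jar",(Z>.03),(340,90,368,122))
big=cv2.resize(im[160:225,205:330],None,fx=6,fy=6,interpolation=cv2.INTER_CUBIC); save("crop1",big)
E
python3 m1.py
```

```text
lid 2282 c [548. 268.] size [170. 176.] ang 2.2 z [58. 62. 66.]
mat 950 c [462. -11.] size [202.  83.] ang 1.0 z [-2.  2.  6.]
handle 178 c [425. -28.] size [90. 21.] ang 7.0 z [11. 19. 23.]
blade 178 c [513. -17.] size [89. 24.] ang 3.9 z [ 8. 12. 16.]
spat z>9 365 c [468. -23.] size [180.  22.] ang 6.5 z [ 9. 15. 23.]
bluetray 2373 c [645. -11.] size [152. 143.] ang 84.9 z [ 1.  5. 25.]
greentray 1889 c [ 438. -271.] size [117. 137.] ang 1.1 z [ 3.  7. 30.]
ramp all 2921 c [ 519. -269.] size [282. 138.] ang 1.5 z [16. 39. 77.]
ramp surf 1851 c [ 565. -266.] size [148. 123.] ang 1.9 z [ 9. 35. 57.]
dish 320 c [789. -26.] size [88. 87.] ang 86.5 z [21. 40. 47.]
bottle 460 c [ 490. -438.] size [55. 52.] ang 76.4 z [36. 62. 91.]
jar 365 c [497. 455.] size [57. 59.] ang 12.1 z [36. 72. 88.]
```

View pics/crop1.png

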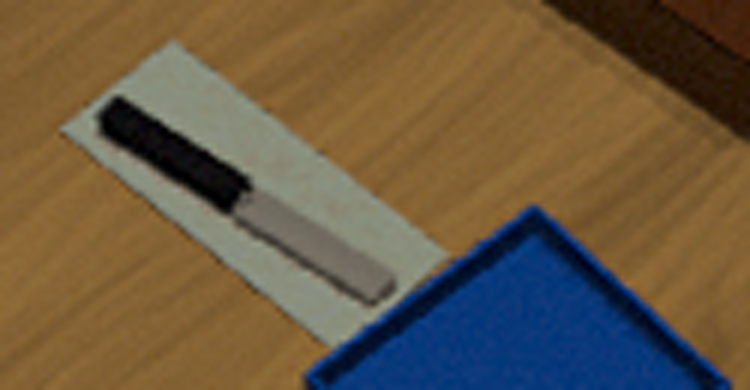

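The crop confirms it: black handle at scene (235,186), steel blade at (258,200), on the white mat. This is the spatula meant. Sizes match (180x22 mm long, handle top at 20 mm).

```bash
cat >> h.py <<'E'
def Rdown(yaw,pitch=0):  # tool x at yaw (deg) in world, pointing down; pitch>0 (deg): fingers lean forward along tool x
    return R.from_euler('z',yaw,degrees=True)*R.from_euler('x',180,degrees=True)*R.from_euler('y',pitch,degrees=True)
def go(*tg):
    """each target (x,y,z mm, yaw deg[, pitch]); prints shift from the present pose"""
    s=readout.sense(); p=s["position"]*1e3; r=R.from_rotvec(s["ee_rot"])
    print("t",round(s["time_s"],1),"pos",p.round(1),"yaw",np.degrees(np.arctan2(*r.as_matrix()[[1,0],[0,0]])).round(1),"gap",round(s["finger_gap"]*1e3,1))
    for t in tg:
        rt=Rdown(*t[3:]); sh=r.inv().apply(np.array(t[:3])-p); w=(r.inv()*rt).as_rotvec()
        n=max(np.linalg.norm(sh)/50,np.degrees(np.linalg.norm(w))/8.59)
        print(t,"shift",sh.round(0),"turn",w.round(3),"rows>=",round(n,1))
        p,r=np.array(t[:3],float),rt
E
python3 -c "
from h import *
go((400,-400,250,6.5),(438,-26,120,6.5))"
```

```text
t 0.1 pos [ 181.8 -649.6  221.8] yaw 15.6 gap 87.2
(400, -400, 250, 6.5) shift [ 277. -182.  -28.] turn [-0.001  0.     0.159] rows>= 6.7
(438, -26, 120, 6.5) shift [  80. -367.  130.] turn [0. 0. 0.] rows>= 8.0
```

Emit:
arm_command:
  plan: [35, -23, -4, 0, 0, 0.02, 70, -46, -7, 0, 0, 0.04, 105, -69, -11, 0, 0, 0.06, 140, -92, -14, 0, 0, 0.08, 175, -115, -18, 0, 0, 0.1, 210, -138, -21, 0, 0, 0.12, 245, -161, -25, 0, 0, 0.14, 277, -182, -28, 0, 0, 0.159]

```text
time_s: 0.95
position: [0.4008, -0.3982, 0.2507]
ee_rot: [-3.136, -0.179, -0.0]
contact_force: [0.8, -0.4, 0.1]
finger_gap: 0.087
finger_force: 0.0
```

Emit:
arm_command:
  plan: [10, -45, 15, 0, 0, 0, 20, -90, 30, 0, 0, 0, 30, -135, 45, 0, 0, 0, 40, -180, 60, 0, 0, 0, 50, -225, 75, 0, 0, 0, 60, -270, 90, 0, 0, 0, 70, -320, 110, 0, 0, 0, 80, -367, 130, 0, 0, 0]
  hand: 60

```text
time_s: 1.75
position: [0.4368, -0.0311, 0.1229]
ee_rot: [3.136, 0.178, 0.002]
contact_force: [1.4, 0.5, 0.7]
finger_gap: 0.06
finger_force: 0.0
```

```bash
python3 -c "
from h import *
go((438,-26,5,6.5))
p=camera_params('wrist'); im,d=camera('wrist'); save('w1',im)
m=(im.max(2)<55).astype(np.uint8)
n,l,s,c=cv2.connectedComponentsWithStats(m)
for k in range(1,n):
    if s[k,4]>400:
        v,u=np.nonzero(l==k); q=onplane(p,u,v,.02,True)*1e3; r=cv2.minAreaRect(q[:,:2].astype(np.float32)); print(s[k],np.round(r[0]),np.round(r[1]),round(r[2],1))
"
```

```text
t 1.8 pos [436.8 -31.1 122.9] yaw 6.5 gap 60.0
(438, -26, 5, 6.5) shift [  2.  -5. 118.] turn [ 0.    -0.001 -0.   ] rows>= 2.4
[ 34   0  13 158 471] [543. 214.] [162.  12.] 2.2
[ 467   18   33  116 1293] [ 588. -200.] [ 29. 122.] 82.0
[    0   154   560   266 83615] [255. -51.] [469. 996.] 6.6
[ 262  171   20   98 1883] [424. -28.] [88. 16.] 6.7
```

View pics/w1.png

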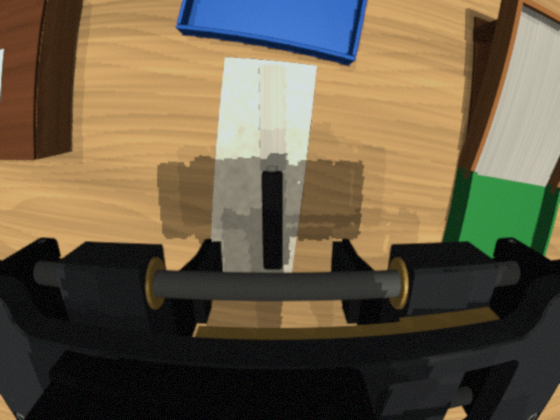

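The wrist picture shows the black handle at (272,220) between the fingers and the blade above it at (270,120). Handle centre is (424,-28) mm, yaw 6.7°.

Emit:
arm_command:
  plan: [3, 0, 35, 0, 0, 0, 4, 0, 70, 0, 0, 0, 4, 0, 70, 0, 0, 0, 4, 0, 70, 0, 0, 0]

```text
time_s: 2.2
position: [0.4406, -0.0323, 0.0533]
ee_rot: [-3.136, -0.179, 0.002]
contact_force: [0.2, -0.3, 0.3]
finger_gap: 0.06
finger_force: 0.0
```

```bash
python3 -c "
from h import *
go((441,-26,4.5,6.7))"
```

```text
t 2.2 pos [440.6 -32.3  53.3] yaw 6.5 gap 60.0
(441, -26, 4.5, 6.7) shift [ 1. -6. 49.] turn [-0.     0.001 -0.003] rows>= 1.0
```

Emit:
arm_command:
  plan: [1, -6, 25, 0, 0, 0, 1, -6, 40, 0, 0, 0, 1, -6, 49, 0, 0, 0, 1, -6, 49, 0, 0, 0, 1, -6, 49, 0, 0, 0]

```text
time_s: 2.7
position: [0.4421, -0.0264, 0.0052]
ee_rot: [3.136, 0.178, 0.003]
contact_force: [-0.2, -0.4, 0.4]
finger_gap: 0.0602
finger_force: 0.0
```

Emit:
arm_command:
  plan: [0, 0, 0, 0, 0, 0, 0, 0, 0, 0, 0, 0, 0, 0, 0, 0, 0, 0, 0, 0, 0, 0, 0, 0, 0, 0, 0, 0, 0, 0, 0, 0, 0, 0, 0, 0]
  hand: 5

```text
time_s: 3.3
position: [0.4411, -0.0262, 0.0042]
ee_rot: [3.136, 0.179, -0.0]
contact_force: [-0.0, -0.7, -0.7]
finger_gap: 0.0199
finger_force: 0.0
```

```bash
python3 -c "
from h import *
go((441,-26,100,2.2),(350,100,150,2.2),(330,268,150,2.2))
print(readout.sense()['finger_force'])"
```

```text
t 3.3 pos [441.1 -26.2   4.2] yaw 6.5 gap 19.9
(441, -26, 100, 2.2) shift [ -0.  -0. -96.] turn [0.    0.    0.075] rows>= 1.9
(350, 100, 150, 2.2) shift [ -86. -129.  -50.] turn [0. 0. 0.] rows>= 3.3
(330, 268, 150, 2.2) shift [ -14. -169.   -0.] turn [0. 0. 0.] rows>= 3.4
0.0
```

Emit:
arm_command:
  plan: [0, 0, 0, 0, 0, 0, 0, 0, 0, 0, 0, 0, 0, 0, 0, 0, 0, 0, 0, 0, 0, 0, 0, 0]
  hand: 5

```text
time_s: 3.7
position: [0.4411, -0.0262, 0.0042]
ee_rot: [3.136, 0.179, 0.0]
contact_force: [-0.4, -1.0, -0.1]
finger_gap: 0.0176
finger_force: 30.0
```

Emit:
arm_command:
  plan: [0, 0, -30, 0, 0, 0.0, 0, 0, -70, 0, 0, 0, 0, 0, -100, 0, 0, 0.06, 0, 0, -100, 0, 0, 0.08, 0, 0, -100, 0, 0, 0.08]

```text
time_s: 4.2
position: [0.4411, -0.0264, 0.1044]
ee_rot: [3.141, 0.053, 0.001]
contact_force: [0.2, -0.7, -0.2]
finger_gap: 0.0176
finger_force: 30.0
```

```bash
python3 -c "
from h import *
go((380,140,110,-8),(330,302,110,-15))
print(readout.sense()['finger_force'])
p=camera_params('wrist'); im,d=camera('wrist'); save('w2',im)
"
```

```text
t 4.2 pos [441.1 -26.4 104.4] yaw 1.9 gap 17.6
(380, 140, 110, -8) shift [ -55. -168.   -6.] turn [ 0.    -0.001  0.173] rows>= 3.5
(330, 302, 110, -15) shift [ -72. -153.   -0.] turn [-0.    -0.     0.122] rows>= 3.4
29.999793469905853
```

View pics/w2.png

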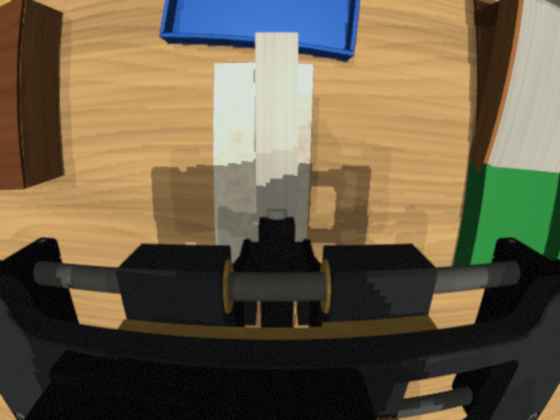

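The spatula is held squarely in the fingers, blade at (277,120) and straight ahead. Next, the pre-slot pose.

Emit:
arm_command:
  plan: [-14, -42, -1, 0, 0, 0.04, -28, -84, -3, 0, 0, 0.09, -42, -126, -4, 0, 0, 0.13, -55, -168, -6, 0, 0, 0.173]

```text
time_s: 4.65
position: [0.3784, 0.1407, 0.1087]
ee_rot: [3.132, -0.221, -0.005]
contact_force: [1.5, -0.3, -0.5]
finger_gap: 0.0179
finger_force: 30.0
```

Emit:
arm_command:
  plan: [-18, -38, 0, 0, 0, 0.03, -36, -76, 0, 0, 0, 0.06, -54, -114, 0, 0, 0, 0.09, -72, -153, 0, 0, 0, 0.122, -72, -153, 0, 0, 0, 0.122, -72, -153, 0, 0, 0, 0.122]

```text
time_s: 5.25
position: [0.3287, 0.3026, 0.1084]
ee_rot: [3.113, -0.404, -0.002]
contact_force: [1.1, 0.8, -0.9]
finger_gap: 0.0174
finger_force: 30.0
```

```bash
python3 -c "
from h import *
go((330,302,45,-15))
p=camera_params('wrist'); im,d=camera('wrist'); save('w3',im)
p=camera_params('side'); im,d=camera('side'); save('s3',cv2.resize(im[200:320,180:360],None,fx=4,fy=4,interpolation=cv2.INTER_CUBIC))
"
```

```text
t 5.2 pos [328.7 302.6 108.4] yaw -14.8 gap 17.4
(330, 302, 45, -15) shift [ 1.  0. 63.] turn [0.003 0.001 0.004] rows>= 1.3
```

View pics/w3.png

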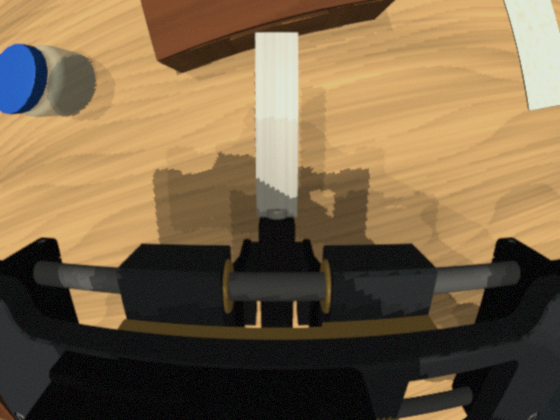

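The wrist picture shows the blade tip at (277,33), with the case's front-left corner near (160,58) and the slot as a dark strip around (265,47). I'll compute the front line.

```bash
python3 -c "
from h import *
p=camera_params('wrist')
print((onplane(p,[160,388],[58,6],.062,True)*1e3).round())
print((onplane(p,[182,396],[72,13],.0,True)*1e3).round())
print('tip',(onplane(p,[277],[33],.115,True)*1e3).round())
im=cv2.imread('pics/w3.png'); cv2.imwrite('pics/w3c.png',cv2.resize(im[0:90,140:420],None,fx=2.8,fy=2.8,interpolation=cv2.INTER_CUBIC))
"
```

```text
[[462. 348.  62.]
 [460. 192.  62.]]
[[462. 351.   0.]
 [471. 159.   0.]]
tip [[441. 274. 115.]]
```

View pics/w3c.png

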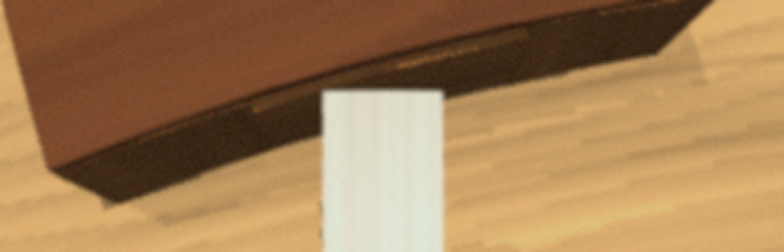

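Emit:
arm_command:
  plan: [0, 0, 30, 0, 0, 0, 0, 0, 60, 0, 0, 0, 0, 0, 64, 0, 0, 0, 0, 0, 64, 0, 0, 0, 0, 0, 64, 0, 0, 0]

```text
time_s: 5.85
position: [0.3312, 0.3012, 0.0467]
ee_rot: [-3.114, 0.411, -0.001]
contact_force: [0.1, -0.6, -0.6]
finger_gap: 0.018
finger_force: 30.0
```

```bash
python3 -c "
from h import *
go((330,302,45,-15),(380,289,45,-15))
p=camera_params('side'); im,d=camera('side'); np.savez('s4.npz',im=im,d=d); save('s4',cv2.resize(im[200:320,200:400],None,fx=4,fy=4,interpolation=cv2.INTER_CUBIC))
"
```

```text
t 5.8 pos [331.2 301.2  46.7] yaw -15.0 gap 18.0
(330, 302, 45, -15) shift [-1. -0.  2.] turn [-0.001 -0.    -0.001] rows>= 0.0
(380, 289, 45, -15) shift [52. -0. -0.] turn [0. 0. 0.] rows>= 1.0
```

View pics/s4.png

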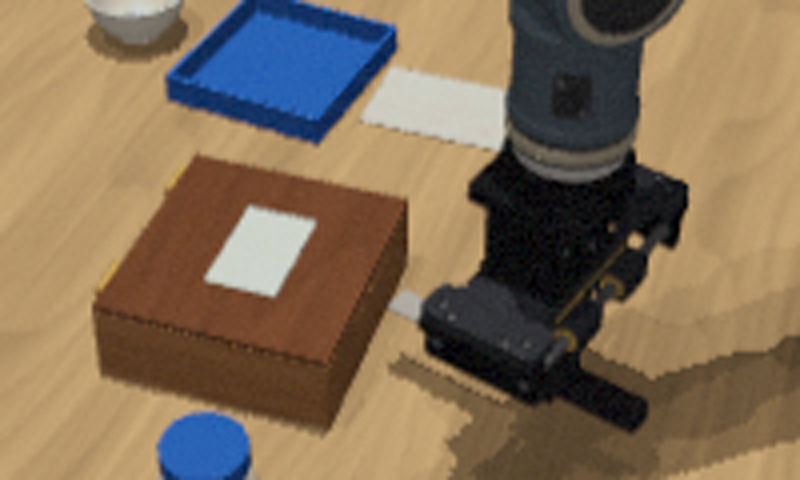

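The side crop shows the blade at (405,303) facing the case front, level with the slot height. Advance gently.

Emit:
arm_command:
  plan: [8, 0, 1, 0, 0, 0, 16, 0, 1, 0, 0, 0, 24, 0, 1, 0, 0, 0, 32, 0, 1, 0, 0, 0, 32, 0, 1, 0, 0, 0]

```text
time_s: 6.4
position: [0.363, 0.2927, 0.0453]
ee_rot: [-3.114, 0.412, -0.002]
contact_force: [0.5, 0.3, 0.1]
finger_gap: 0.0182
finger_force: 30.0
```

Emit:
arm_command:
  plan: [8, 0, 0, 0, 0, 0, 16, 0, 0, 0, 0, 0, 24, 0, 0, 0, 0, 0, 24, 0, 0, 0, 0, 0, 24, 0, 0, 0, 0, 0]

```text
time_s: 6.9
position: [0.3846, 0.2868, 0.045]
ee_rot: [3.114, -0.41, -0.0]
contact_force: [-0.8, -0.1, 0.1]
finger_gap: 0.0176
finger_force: 30.0
```

```bash
python3 -c "
from h import *
go()
c=np.degrees(1)
# tip path along arc s=~130 about hinge (629,271,57); tip now
s=readout.sense(); p=s['position']*1e3; r=R.from_rotvec(s['ee_rot']); tip=p+r.apply([117,0,-7]); print('tip',tip.round(), 'F',s['contact_force'].round(1))
rad=546+81-tip[0]
for th in np.arange(0,1.95,.1):
    print(round(th,1), (r.inv().apply([rad*(1-np.cos(th)),0,rad*np.sin(th)+4])).round())
"
```

```text
t 6.9 pos [384.6 286.8  45. ] yaw -15.0 gap 17.6
tip [498. 256.  52.] F [-0.8 -0.1  0.1]
0.0 [-0.  0. -4.]
0.1 [  1.  -0. -17.]
0.2 [  2.  -1. -30.]
0.3 [  6.  -1. -42.]
0.4 [ 10.  -3. -54.]
0.5 [ 15.  -4. -66.]
0.6 [ 22.  -6. -77.]
0.7 [ 29.  -8. -87.]
0.8 [ 38. -10. -97.]
0.9 [  47.  -13. -105.]
1.0 [  57.  -15. -113.]
1.1 [  68.  -18. -119.]
1.2 [  80.  -21. -125.]
1.3 [  92.  -24. -129.]
1.4 [ 104.  -28. -132.]
1.5 [ 116.  -31. -133.]
1.6 [ 129.  -34. -133.]
1.7 [ 141.  -38. -132.]
1.8 [ 153.  -41. -130.]
1.9 [ 165.  -44. -127.]
```

Inserted with no contact force. Lift slowly to 0.4 rad, then check.

Emit:
arm_command:
  plan: [0, 0, -6, 0, 0, 0, 0, 0, -12, 0, 0, 0, 1, 0, -18, 0, 0, 0, 1, 0, -24, 0, 0, 0, 2, -1, -30, 0, 0, 0, 4, -1, -36, 0, 0, 0, 6, -1, -42, 0, 0, 0, 6, -1, -42, 0, 0, 0]

```text
time_s: 7.7
position: [0.3914, 0.2868, 0.0881]
ee_rot: [-3.113, 0.409, -0.003]
contact_force: [-0.9, 0.7, -2.0]
finger_gap: 0.0179
finger_force: 30.0
```

```bash
python3 -c "
from h import *
go()
p=camera_params('side'); im,d=camera('side'); save('s5',cv2.resize(im[180:320,200:400],None,fx=4,fy=4,interpolation=cv2.INTER_CUBIC))
"
```

```text
t 7.7 pos [391.4 286.8  88.1] yaw -15.0 gap 17.9
```

View pics/s5.png

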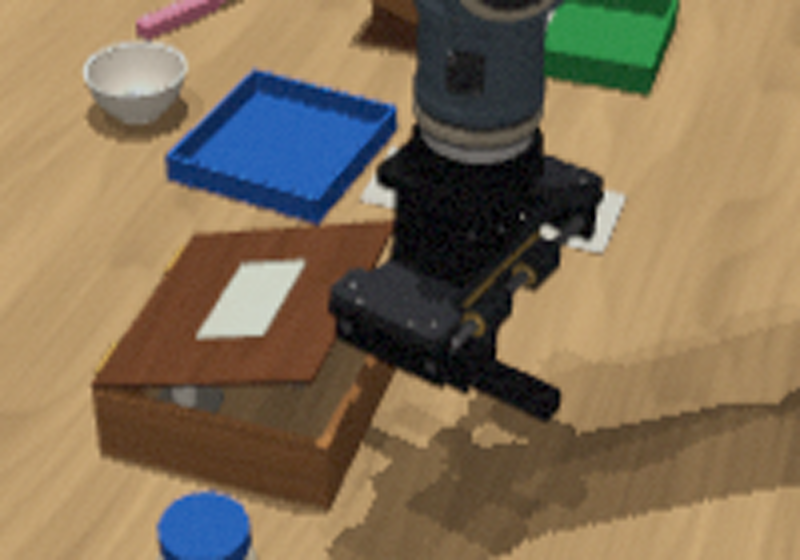

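The lid is up about 0.3 rad with the spatula still level. Continue along the arc to 1.9.

Emit:
arm_command:
  plan: [4, -2, -12, 0, 0, 0, 9, -3, -24, 0, 0, 0, 16, -5, -35, 0, 0, 0, 23, -7, -45, 0, 0, 0, 32, -9, -55, 0, 0, 0, 41, -12, -63, 0, 0, 0, 51, -14, -71, 0, 0, 0, 62, -17, -77, 0, 0, 0]

```text
time_s: 8.55
position: [0.4559, 0.2868, 0.1649]
ee_rot: [-3.114, 0.409, -0.001]
contact_force: [-1.4, 0.1, -0.5]
finger_gap: 0.0177
finger_force: 30.0
```

Emit:
arm_command:
  plan: [12, -3, -6, 0, 0, 0, 24, -6, -10, 0, 0, 0, 36, -10, -13, 0, 0, 0, 48, -13, -14, 0, 0, 0, 61, -16, -14, 0, 0, 0, 73, -20, -13, 0, 0, 0, 85, -23, -11, 0, 0, 0, 97, -26, -8, 0, 0, 0]

```text
time_s: 9.35
position: [0.5563, 0.2868, 0.1717]
ee_rot: [3.115, -0.409, -0.0]
contact_force: [-0.9, -0.7, 0.1]
finger_gap: 0.0176
finger_force: 30.0
```

Emit:
arm_command:
  plan: [4, -1, 1, 0, 0, 0, 8, -2, 1, 0, 0, 0, 8, -2, 1, 0, 0, 0]

```text
time_s: 9.65
position: [0.5606, 0.2869, 0.1701]
ee_rot: [3.113, -0.408, -0.011]
contact_force: [-6.4, -0.0, 1.7]
finger_gap: 0.0177
finger_force: 30.0
```

```bash
python3 -c "
from h import *
go((460,200,220,0),(441,-26,100,6.5))
p=camera_params('side'); im,d=camera('side'); save('s6',cv2.resize(im[130:330,150:400],None,fx=3,fy=3,interpolation=cv2.INTER_CUBIC))
"
```

```text
t 9.7 pos [560.6 286.9 170.1] yaw -14.9 gap 17.7
(460, 200, 220, 0) shift [-75. 110. -49.] turn [ 0.002  0.007 -0.261] rows>= 2.8
(441, -26, 100, 6.5) shift [-19. 226. 120.] turn [ 0.     0.    -0.113] rows>= 5.1
```

View pics/s6.png

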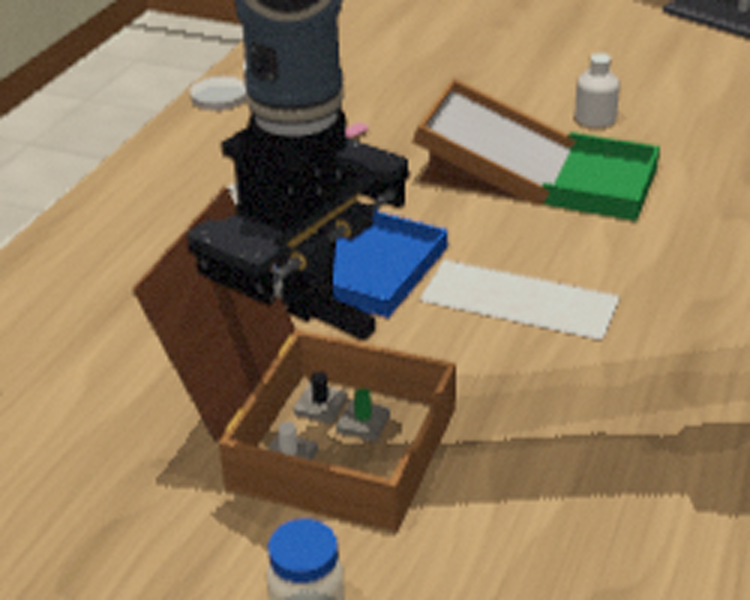

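The lid leans back at its stop. Samples are visible at (320,385) black, (363,403) green and (288,435) white. Take the spatula back.

Emit:
arm_command:
  plan: [-40, 0, -10, 0, 0, 0, -80, 0, -40, 0, 0, -0.05, -80, 40, -49, 0, 0, -0.12, -78, 80, -49, 0, 0, -0.2, -75, 110, -49, 0, 0, -0.261]

```text
time_s: 10.2
position: [0.4621, 0.1979, 0.2209]
ee_rot: [3.141, 0.005, 0.002]
contact_force: [-0.5, 0.4, -0.4]
finger_gap: 0.018
finger_force: 30.0
```

Emit:
arm_command:
  plan: [-4, 40, 15, 0, 0, -0.02, -8, 80, 30, 0, 0, -0.04, -11, 120, 50, 0, 0, -0.06, -15, 160, 75, 0, 0, -0.08, -19, 200, 100, 0, 0, -0.1, -19, 226, 120, 0, 0, -0.113, -19, 226, 120, 0, 0, -0.113, -19, 226, 120, 0, 0, -0.113]

```text
time_s: 11.0
position: [0.4438, -0.0264, 0.1002]
ee_rot: [3.137, 0.175, 0.0]
contact_force: [0.4, 0.1, -1.0]
finger_gap: 0.0175
finger_force: 30.0
```

```bash
python3 - <<'E'
from h import *
go((441,-24,6,5))
p=camera_params("wrist"); im,d=camera("wrist"); 
m=((im.min(2)>150)&(np.indices(im.shape[:2])[0]<200)).astype(np.uint8)
save("w7",im)
p=camera_params("scene"); im,d=camera("scene"); P=cloud(p,d); np.savez("sc7.npz",im=im,d=d)
save("sc7c",cv2.resize(im[80:280,180:400],None,fx=3,fy=3,interpolation=cv2.INTER_CUBIC))
# case interior knobs
m=(P[...,0]>.46)&(P[...,0]<.64)&(P[...,1]>.19)&(P[...,1]<.35)&(P[...,2]>.022)&(P[...,2]<.05)
n,l,s,c=cv2.connectedComponentsWithStats(m.astype(np.uint8))
for k in range(1,n):
    if s[k,4]>6: q=P[l==k]; print(s[k].tolist(),(np.median(q,0)*1e3).round(),im[l==k].mean(0).round())
E
```

```text
t 11.0 pos [443.8 -26.4 100.2] yaw 6.4 gap 17.5
(441, -24, 6, 5) shift [-3. -3. 94.] turn [ 0.    -0.     0.024] rows>= 1.9
[295, 119, 64, 30, 368] [475. 344.  38.] [50. 28.  9.]
[342, 145, 5, 8, 35] [587. 299.  39.] [101.  99.  88.]
[332, 146, 32, 33, 91] [627. 260.  32.] [40. 22.  7.]
[317, 150, 6, 8, 36] [542. 232.  38.] [17. 62. 22.]
[327, 159, 6, 8, 39] [589. 224.  39.] [23. 20. 16.]
```

View pics/sc7c.png

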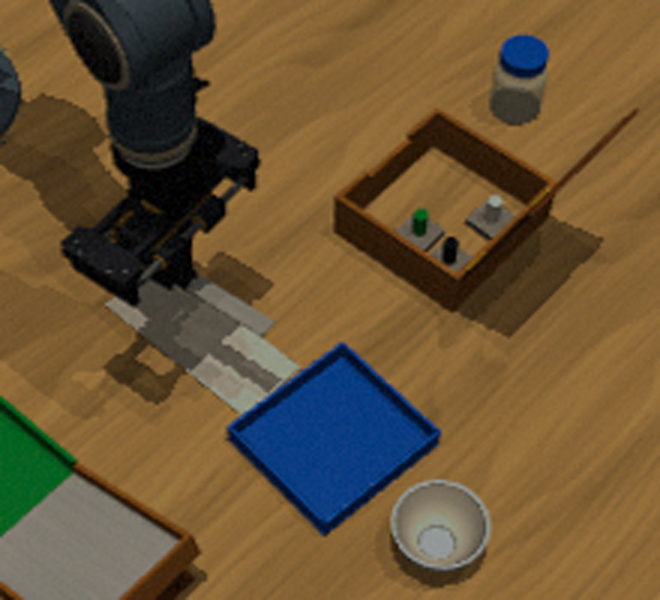

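View pics/w7.png

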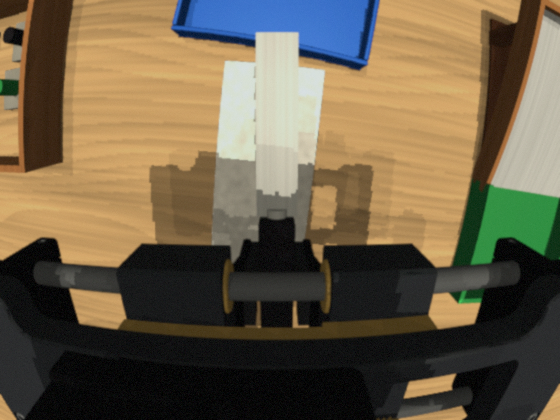

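The scene crop shows three samples: green (420,222), black (450,250) and white (493,208), with no others in the case. So the order is green, white, black. The wrist view shows the blade unchanged in the grip at (277,120). Now I'll lay it down.

Emit:
arm_command:
  plan: [-3, -3, 35, 0, 0, 0, -3, -4, 70, 0, 0, 0, -3, -4, 85, 0, 0, 0, -3, -4, 91, 0, 0, 0, -3, -4, 95, 0, 0, 0, -3, -4, 95, 0, 0, 0]

```text
time_s: 11.7
position: [0.4411, -0.022, 0.0057]
ee_rot: [-3.136, -0.179, -0.003]
contact_force: [-0.5, -0.4, -0.3]
finger_gap: 0.0174
finger_force: 30.0
```

Emit:
arm_command:
  plan: [0, 0, 0, 0, 0, 0, 0, 0, 0, 0, 0, 0, 0, 0, 0, 0, 0, 0, 0, 0, 0, 0, 0, 0, 0, 0, 0, 0, 0, 0]
  hand: 45

```text
time_s: 12.2
position: [0.4403, -0.0226, 0.0054]
ee_rot: [3.137, 0.177, 0.001]
contact_force: [-0.3, 0.2, -0.9]
finger_gap: 0.0435
finger_force: 0.0
```

Emit:
arm_command:
  plan: [0, 0, -40, 0, 0, 0, 0, 0, -90, 0, 0, 0, 0, 0, -140, 0, 0, 0, 0, 0, -180, 0, 0, 0, 0, 0, -180, 0, 0, 0]

```text
time_s: 12.7
position: [0.444, -0.0226, 0.1905]
ee_rot: [-3.136, -0.177, -0.019]
contact_force: [1.0, 0.7, -0.0]
finger_gap: 0.0453
finger_force: 0.0
```

```bash
python3 -c "
from h import *
go((470,120,185,2),(525,232,185,2))
for n in ('scene',):
    p=camera_params(n); im,d=camera(n); P=cloud(p,d)*1e3
    m=(P[...,0]>370)&(P[...,0]<570)&(abs(P[...,1]+11)<80)&(P[...,2]>7)&(P[...,2]<30)
    q=P[m]; r=cv2.minAreaRect(q[:,:2].astype(np.float32)); print(r,np.percentile(q[:,2],[5,50,95]))
"
```

```text
t 12.7 pos [444.  -22.6 190.5] yaw 6.5 gap 45.3
(470, 120, 185, 2) shift [  42. -139.    6.] turn [-0.    -0.012  0.078] rows>= 2.9
(525, 232, 185, 2) shift [  59. -110.   -0.] turn [0. 0. 0.] rows>= 2.5
((479.411376953125, -18.177459716796875), (128.50917053222656, 202.20321655273438), 75.32714080810547) [ 7.47219151 14.1197946  22.68498884]
```

Emit:
arm_command:
  plan: [14, -46, -3, 0, 0, 0.02, 28, -92, -6, 0, 0, 0.05, 42, -139, -9, 0, 0, 0.078]

```text
time_s: 13.05
position: [0.4654, 0.1211, 0.1927]
ee_rot: [3.14, 0.05, -0.004]
contact_force: [0.7, 0.0, 0.4]
finger_gap: 0.0449
finger_force: 0.0
```

Emit:
arm_command:
  plan: [8, -44, 0, 0, 0, 0, 15, -90, 0, 0, 0, 0, 22, -132, 0, 0, 0, 0, 22, -132, 0, 0, 0, 0, 22, -132, 0, 0, 0, 0]

```text
time_s: 13.55
position: [0.4824, 0.2531, 0.1919]
ee_rot: [3.139, 0.058, -0.006]
contact_force: [0.5, -0.5, 0.2]
finger_gap: 0.0451
finger_force: 0.0
```

```bash
cat > kn.py <<'E'
from h import *
def knobs(z=.042):
    p=camera_params("wrist"); im,d=camera("wrist"); save("wk",im)
    h=cv2.cvtColor(im,cv2.COLOR_RGB2HSV); H,S,V=[h[...,i].astype(int) for i in range(3)]
    rows=np.indices(H.shape)[0]<240
    for nm,m in (("green",(H>50)&(H<80)&(S>110)),("white",(S<50)&(V>150)),("black",(V<38))):
        n,l,s,c=cv2.connectedComponentsWithStats((m&rows).astype(np.uint8))
        for k in range(1,n):
            if 150<s[k,4]<6000:
                v,u=np.nonzero(l==k); q=onplane(p,u.astype(float),v.astype(float),z,True)*1e3
                o=(q[:,0]>440)&(q[:,0]<660)&(q[:,1]>170)&(q[:,1]<370)
                if o.mean()>.9: print(nm,s[k].tolist(),"c",c[k].round(),"xy",q[:,:2].mean(0).round(1),"min",q[:,:2].min(0).round(),"max",q[:,:2].max(0).round())
E
python3 -c "
from kn import *
go(); knobs()"
```

```text
t 13.6 pos [482.4 253.1 191.9] yaw 2.1 gap 45.1
green [289, 130, 16, 15, 187] c [297. 137.] xy [540.1 236.2] min [533. 229.] max [547. 244.]
white [215, 74, 37, 36, 1145] c [233.  91.] xy [582.2 298.7] min [565. 281.] max [599. 316.]
white [287, 74, 36, 36, 934] c [304.  92.] xy [583.7 231.3] min [567. 213.] max [601. 248.]
white [278, 118, 36, 36, 855] c [295. 134.] xy [542.6 238. ] min [524. 220.] max [559. 255.]
```

View pics/wk.png

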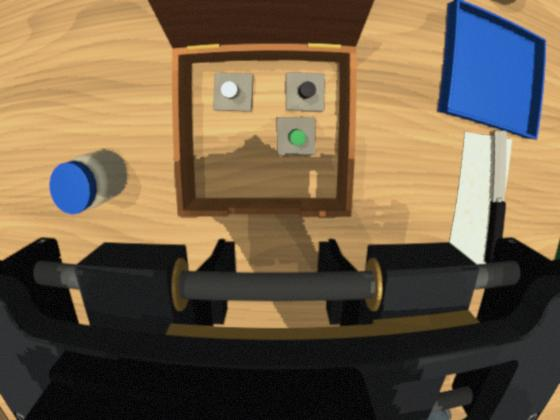

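The wrist picture shows white (230,90), black (307,90) and green (298,138) in the case. The spatula is at (497,200) on the mat, toward its right edge, and I'll recheck it at the end. Green first.

```bash
python3 -c "
from h import *
p=camera_params('wrist')
print((onplane(p,[230.,307,298],[90.,90,138],.042,True)*1e3).round())
print((onplane(p,[233.,304.5,295.5],[91.5,91.5,136],.014,True)*1e3).round())
go((541,234,100,2),(541,234,18,2))"
```

```text
[[584. 300.  42.]
 [586. 227.  42.]
 [539. 233.  42.]]
[[585. 300.  14.]
 [587. 227.  14.]
 [540. 234.  14.]]
t 13.6 pos [482.8 251.7 192.3] yaw 2.0 gap 45.3
(541, 234, 100, 2) shift [58. 19. 92.] turn [ 0.003  0.003 -0.001] rows>= 2.2
(541, 234, 18, 2) shift [ 0. -0. 82.] turn [0. 0. 0.] rows>= 1.6
```

Emit:
arm_command:
  plan: [29, 10, 20, 0, 0, 0, 57, 18, 50, 0, 0, 0, 57, 18, 92, 0, 0, 0, 57, 18, 130, 0, 0, 0, 57, 18, 150, 0, 0, 0, 57, 18, 150, 0, 0, 0]
  hand: 40

```text
time_s: 14.2
position: [0.5386, 0.2332, 0.0405]
ee_rot: [3.136, 0.05, -0.011]
contact_force: [-2.1, -0.8, -0.0]
finger_gap: 0.0403
finger_force: 0.0
```

```bash
python3 -c "
from h import *
go((540,234,18,2))"
```

```text
t 14.2 pos [538.6 233.2  40.5] yaw 1.8 gap 40.3
(540, 234, 18, 2) shift [ 2. -1. 23.] turn [ 0.005  0.007 -0.003] rows>= 0.5
```

Emit:
arm_command:
  plan: [2, -1, 12, 0, 0, 0, 2, -1, 23, 0, 0, 0, 2, -1, 23, 0, 0, 0, 2, -1, 23, 0, 0, 0]

```text
time_s: 14.6
position: [0.5435, 0.238, 0.0215]
ee_rot: [-3.141, -0.055, -0.001]
contact_force: [0.1, -1.1, -0.3]
finger_gap: 0.0402
finger_force: 0.0
```

Emit:
arm_command:
  plan: [0, 0, 0, 0, 0, 0, 0, 0, 0, 0, 0, 0, 0, 0, 0, 0, 0, 0, 0, 0, 0, 0, 0, 0, 0, 0, 0, 0, 0, 0]
  hand: 5

```text
time_s: 15.1
position: [0.5433, 0.238, 0.0214]
ee_rot: [3.141, 0.055, 0.0]
contact_force: [-1.1, -1.6, 1.5]
finger_gap: 0.0152
finger_force: 30.0
```

Emit:
arm_command:
  plan: [0, 0, -30, 0, 0, 0, 0, 0, -70, 0, 0, 0, 0, 0, -110, 0, 0, 0, 0, 0, -150, 0, 0, 0, 0, 0, -170, 0, 0, 0, 0, 0, -170, 0, 0, 0]

```text
time_s: 15.7
position: [0.5452, 0.239, 0.1948]
ee_rot: [-3.138, -0.054, -0.01]
contact_force: [0.5, -0.2, -0.8]
finger_gap: 0.0153
finger_force: 30.0
```

```bash
python3 -c "
from h import *
print(readout.sense()['position'])
go((580,-5,190,2,10),(593,-242,150,2,20),(593,-242,62,2,20))"
```

```text
[0.54515514 0.23896625 0.19481413]
t 15.7 pos [545.2 239.  194.8] yaw 2.0 gap 15.3
(580, -5, 190, 2, 10) shift [ 26. 245.   4.] turn [-0.003  0.168 -0.   ] rows>= 4.9
(593, -242, 150, 2, 20) shift [ -2. 237.  40.] turn [-0.     0.175  0.   ] rows>= 4.8
(593, -242, 62, 2, 20) shift [-30.  -0.  83.] turn [0. 0. 0.] rows>= 1.8
```

Emit:
arm_command:
  plan: [5, 45, 1, 0, 0.03, 0, 10, 92, 2, 0, 0.06, 0, 16, 140, 3, 0, 0.1, 0, 22, 190, 4, 0, 0.14, 0, 26, 245, 4, 0, 0.168, 0]

```text
time_s: 16.2
position: [0.5758, -0.0022, 0.1853]
ee_rot: [-3.128, -0.056, -0.261]
contact_force: [0.3, -0.9, -1.1]
finger_gap: 0.0153
finger_force: 30.0
```

Emit:
arm_command:
  plan: [0, 45, 5, 0, 0.03, 0, -1, 92, 12, 0, 0.06, 0, -1, 140, 20, 0, 0.1, 0, -2, 190, 32, 0, 0.14, 0, -2, 237, 40, 0, 0.175, 0, -2, 237, 40, 0, 0.175, 0, -2, 237, 40, 0, 0.175, 0]

```text
time_s: 16.9
position: [0.5879, -0.2392, 0.1451]
ee_rot: [-3.09, -0.046, -0.529]
contact_force: [-0.4, 0.6, -0.5]
finger_gap: 0.0151
finger_force: 30.0
```

```bash
python3 -c "
from h import *
go((592,-242,75,2,20),(592,-242,62,2,20))
p=camera_params('scene'); im,d=camera('scene'); save('r1',cv2.resize(im[170:310,130:290],None,fx=4,fy=4,interpolation=cv2.INTER_CUBIC))"
```

```text
t 16.9 pos [ 587.9 -239.2  145.1] yaw 1.7 gap 15.1
(592, -242, 75, 2, 20) shift [-20.   3.  67.] turn [ 0.     0.01  -0.005] rows>= 1.4
(592, -242, 62, 2, 20) shift [-4. -0. 12.] turn [0. 0. 0.] rows>= 0.3
```

View pics/r1.png

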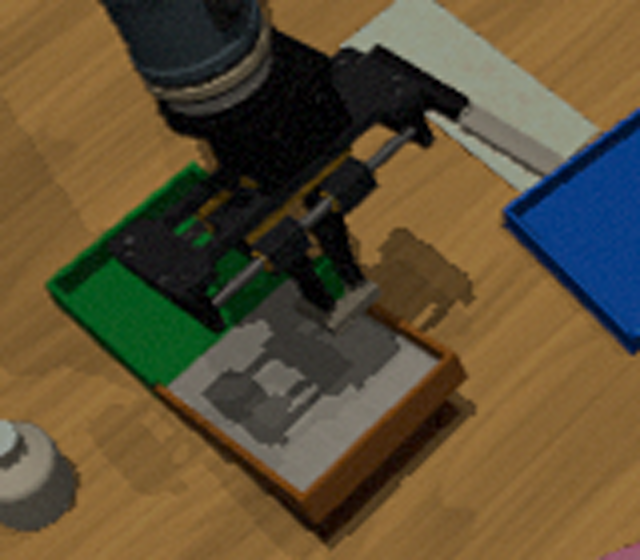

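The sample hangs upright over the ramp at (350,305). The spatula now lies on the mat's near edge (blade at 510,140), so it was nudged and I'll recheck it at the end. Lower the sample.

Emit:
arm_command:
  plan: [-10, 1, 33, 0, 0.005, 0, -20, 3, 67, 0, 0.01, 0, -20, 3, 67, 0, 0.01, 0, -20, 3, 67, 0, 0.01, 0]

```text
time_s: 17.35
position: [0.5942, -0.238, 0.0774]
ee_rot: [-3.085, -0.057, -0.549]
contact_force: [-0.6, 0.7, -1.4]
finger_gap: 0.015
finger_force: 30.0
```

```bash
python3 -c "
from h import *
go((592,-242,62,2,20))"
```

```text
t 17.4 pos [ 594.2 -238.    77.4] yaw 2.1 gap 15.0
(592, -242, 62, 2, 20) shift [-8.  4. 14.] turn [-0.002 -0.003  0.002] rows>= 0.3
```

Emit:
arm_command:
  plan: [-3, 2, 4, 0, 0, 0, -6, 3, 8, 0, 0, 0, -7, 4, 11, 0, 0, 0, -8, 4, 13, 0, 0, 0, -8, 4, 13, 0, 0, 0]

```text
time_s: 17.85
position: [0.5908, -0.2442, 0.0625]
ee_rot: [-3.086, -0.053, -0.55]
contact_force: [0.3, 0.2, -0.4]
finger_gap: 0.0151
finger_force: 30.0
```

Emit:
arm_command:
  plan: [0, 0, 1, 0, 0, 0, 0, 0, 1, 0, 0, 0, 0, 0, 1, 0, 0, 0]

```text
time_s: 18.15
position: [0.5915, -0.2441, 0.0617]
ee_rot: [-3.086, -0.054, -0.551]
contact_force: [-0.3, 0.0, -1.8]
finger_gap: 0.0152
finger_force: 30.0
```

Emit:
arm_command:
  plan: [0, 0, 1, 0, 0, 0, 0, 0, 2, 0, 0, 0, 0, 0, 2, 0, 0, 0]

```text
time_s: 18.45
position: [0.5918, -0.2442, 0.0615]
ee_rot: [-3.086, -0.054, -0.552]
contact_force: [-8.3, 2.4, 12.2]
finger_gap: 0.015
finger_force: 30.0
```

Emit:
arm_command:
  plan: [0, 0, 1, 0, 0, 0, 0, 0, 2, 0, 0, 0, 0, 0, 2, 0, 0, 0]

```text
time_s: 18.75
position: [0.5919, -0.2442, 0.0613]
ee_rot: [-3.085, -0.054, -0.552]
contact_force: [-16.0, 3.5, 29.1]
finger_gap: 0.0146
finger_force: 30.0
```

Contact. Ease off the press, then open.

Emit:
arm_command:
  plan: [0, 0, -2, 0, 0, 0, 0, 0, -4, 0, 0, 0, 0, 0, -4, 0, 0, 0]

```text
time_s: 19.05
position: [0.5915, -0.2441, 0.0618]
ee_rot: [-3.086, -0.054, -0.551]
contact_force: [0.2, 0.1, -0.2]
finger_gap: 0.0152
finger_force: 30.0
```

Emit:
arm_command:
  plan: [0, 0, 0, 0, 0, 0, 0, 0, 0, 0, 0, 0, 0, 0, 0, 0, 0, 0, 0, 0, 0, 0, 0, 0, 0, 0, 0, 0, 0, 0]
  hand: 40

```text
time_s: 19.55
position: [0.5914, -0.2441, 0.0615]
ee_rot: [-3.086, -0.054, -0.55]
contact_force: [-0.8, 0.6, -0.3]
finger_gap: 0.0387
finger_force: 0.0
```

Emit:
arm_command:
  plan: [0, 0, -15, 0, 0, 0, 0, 0, -40, 0, 0, 0, 0, 0, -80, 0, 0, 0, 0, 0, -120, 0, 0, 0, 0, 0, -120, 0, 0, 0]

```text
time_s: 20.05
position: [0.5512, -0.248, 0.1812]
ee_rot: [-3.089, -0.051, -0.567]
contact_force: [1.1, -0.7, 1.3]
finger_gap: 0.0399
finger_force: 0.0
```

```bash
python3 - <<'E'
from h import *
go((560,-5,190,2,8),(570,200,180,2,0),(585,300,110,2,0))
p=camera_params('scene'); im,d=camera('scene'); P=cloud(p,d)*1e3
save('r2',cv2.resize(im[170:310,130:290],None,fx=4,fy=4,interpolation=cv2.INTER_CUBIC))
E
```

```text
t 20.1 pos [ 551.2 -248.   181.2] yaw 2.0 gap 39.9
(560, -5, 190, 2, 8) shift [  19. -243.   -4.] turn [ 0.006 -0.223 -0.001] rows>= 4.9
(570, 200, 180, 2, 0) shift [  16. -205.   12.] turn [ 0.   -0.14 -0.  ] rows>= 4.1
(585, 300, 110, 2, 0) shift [ 18. -99.  70.] turn [0. 0. 0.] rows>= 2.5
```

View pics/r2.png

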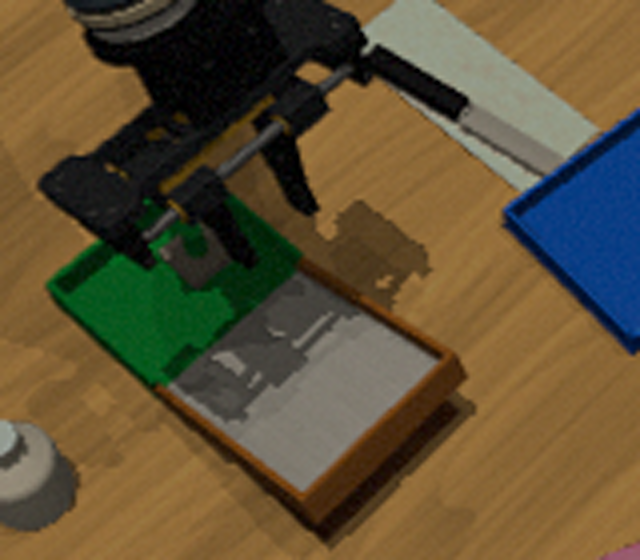

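The green sample slid down; it is in the green tray at (195,265). Spatula handle at (415,80) lies at the mat's edge, to be fixed at the end. Next: white, with the tool pitched 6° to keep clear of the lid.

Emit:
arm_command:
  plan: [4, -45, -1, 0, -0.04, 0, 8, -92, -2, 0, -0.09, 0, 12, -140, -3, 0, -0.13, 0, 16, -190, -4, 0, -0.18, 0, 19, -243, -4, 0, -0.223, 0]

```text
time_s: 20.6
position: [0.5574, -0.0033, 0.1843]
ee_rot: [-3.133, -0.055, -0.201]
contact_force: [1.1, -0.7, -1.2]
finger_gap: 0.0395
finger_force: 0.0
```

Emit:
arm_command:
  plan: [4, -50, 3, 0, -0.02, 0, 8, -100, 6, 0, -0.03, 0, 12, -150, 9, 0, -0.03, 0, 15, -200, 12, 0, -0.04, 0, 18, -250, 12, 0, -0.04, 0, 20, -298, 12, 0, -0.04, 0, 20, -298, 12, 0, -0.04, 0]

```text
time_s: 21.3
position: [0.5657, 0.3033, 0.174]
ee_rot: [-3.131, -0.074, -0.138]
contact_force: [-0.6, 0.4, 0.1]
finger_gap: 0.0398
finger_force: 0.0
```

```bash
python3 -c "
from kn import *
go((587,300,80,2,6),(587,300,20,2,6)); knobs()"
```

```text
t 21.3 pos [565.7 303.3 174. ] yaw 2.7 gap 39.8
(587, 300, 80, 2, 6) shift [13.  5. 95.] turn [-0.006  0.017  0.012] rows>= 1.9
(587, 300, 20, 2, 6) shift [-6. -0. 60.] turn [0. 0. 0.] rows>= 1.2
white [262, 169, 37, 13, 362] c [277. 175.] xy [600.5 305.7] min [594. 286.] max [606. 320.]
white [334, 171, 36, 37, 514] c [356. 184.] xy [596.1 230.4] min [574. 218.] max [608. 253.]
white [272, 184, 17, 17, 223] c [279. 192.] xy [584.7 302.7] min [577. 295.] max [592. 310.]
black [346, 184, 15, 16, 163] c [353. 191.] xy [588.9 233.1] min [582. 226.] max [596. 240.]
```

Emit:
arm_command:
  plan: [7, 1, 47, 0, 0.01, 0.01, 13, 2, 95, 0, 0.017, 0.012, 9, 2, 130, 0, 0.017, 0.012, 8, 2, 140, 0, 0.017, 0.012, 8, 2, 140, 0, 0.017, 0.012]

```text
time_s: 21.85
position: [0.5883, 0.2905, 0.0348]
ee_rot: [-3.137, -0.035, -0.163]
contact_force: [-0.6, -0.5, 0.2]
finger_gap: 0.0402
finger_force: 0.0
```

```bash
python3 -c "
from h import *
go((587,301,20,2,6))"
```

```text
t 21.9 pos [588.3 290.5  34.8] yaw 1.3 gap 40.2
(587, 301, 20, 2, 6) shift [ -3. -11.  15.] turn [ 0.002  0.001 -0.013] rows>= 0.4
```

Emit:
arm_command:
  plan: [-1, -6, 0, 0, 0, -0.013, -2, -11, 0, 0, 0, -0.013, -3, -11, 8, 0, 0, -0.013, -3, -11, 14, 0, 0, -0.013, -3, -11, 14, 0, 0, -0.013, -3, -11, 14, 0, 0, -0.013]

```text
time_s: 22.45
position: [0.5876, 0.3025, 0.022]
ee_rot: [-3.136, -0.056, -0.167]
contact_force: [-0.4, 0.3, -0.1]
finger_gap: 0.0399
finger_force: 0.0
```

Emit:
arm_command:
  plan: [0, 0, 0, 0, 0, 0, 0, 0, 0, 0, 0, 0, 0, 0, 0, 0, 0, 0, 0, 0, 0, 0, 0, 0, 0, 0, 0, 0, 0, 0]
  hand: 5

```text
time_s: 22.95
position: [0.5878, 0.3027, 0.0223]
ee_rot: [-3.135, -0.056, -0.168]
contact_force: [-0.2, -0.3, 1.6]
finger_gap: 0.0156
finger_force: 30.0
```

Emit:
arm_command:
  plan: [-2, 0, -30, 0, 0, 0, -5, 0, -70, 0, 0, 0, -8, 0, -110, 0, 0, 0, -12, 0, -150, 0, 0, 0, -14, 0, -165, 0, 0, 0, -14, 0, -165, 0, 0, 0]

```text
time_s: 23.55
position: [0.557, 0.3027, 0.1874]
ee_rot: [-3.132, -0.057, -0.174]
contact_force: [-0.7, -0.4, -0.5]
finger_gap: 0.0149
finger_force: 30.0
```

```bash
python3 -c "
from h import *
go((575,60,190,2,16),(585,-180,160,2,26),(590,-290,140,2,26))"
```

```text
t 23.6 pos [557.  302.7 187.4] yaw 2.1 gap 14.9
(575, 60, 190, 2, 16) shift [ 10. 243.  -2.] turn [-0.003  0.168  0.001] rows>= 4.9
(585, -180, 160, 2, 26) shift [ -7. 240.  29.] turn [0.    0.175 0.   ] rows>= 4.8
(590, -290, 140, 2, 26) shift [ -8. 110.  18.] turn [0. 0. 0.] rows>= 2.2
```

Emit:
arm_command:
  plan: [2, 45, 0, 0, 0.03, 0, 4, 92, -1, 0, 0.06, 0, 6, 140, -1, 0, 0.1, 0, 8, 190, -2, 0, 0.14, 0, 10, 243, -2, 0, 0.168, 0]

```text
time_s: 24.05
position: [0.5728, 0.0601, 0.1854]
ee_rot: [-3.109, -0.057, -0.426]
contact_force: [0.6, 0.0, -1.1]
finger_gap: 0.0153
finger_force: 30.0
```

Emit:
arm_command:
  plan: [-1, 45, 5, 0, 0.03, 0, -2, 92, 10, 0, 0.06, 0, -4, 140, 17, 0, 0.1, 0, -6, 190, 23, 0, 0.14, 0, -7, 240, 29, 0, 0.175, 0, -11, 290, 38, 0, 0.175, 0, -15, 348, 47, 0, 0.175, 0, -15, 348, 47, 0, 0.175, 0]

```text
time_s: 24.85
position: [0.5817, -0.2941, 0.1348]
ee_rot: [-3.06, -0.036, -0.693]
contact_force: [-0.2, 0.2, -1.1]
finger_gap: 0.0153
finger_force: 30.0
```

```bash
python3 -c "
from h import *
go((592,-290,72,2,26),(592,-290,63,2,26))"
```

```text
t 24.9 pos [ 581.7 -294.1  134.8] yaw 1.4 gap 15.3
(592, -290, 72, 2, 26) shift [-18.  -4.  61.] turn [ 0.006  0.008 -0.01 ] rows>= 1.3
(592, -290, 63, 2, 26) shift [-4. -0.  8.] turn [0. 0. 0.] rows>= 0.2
```

Emit:
arm_command:
  plan: [-9, -2, 30, 0, 0.008, -0.01, -18, -4, 57, 0, 0.008, -0.01, -18, -4, 57, 0, 0.008, -0.01, -18, -4, 57, 0, 0.008, -0.01]

```text
time_s: 25.25
position: [0.5928, -0.2805, 0.078]
ee_rot: [-3.053, -0.07, -0.707]
contact_force: [0.2, 0.8, -0.3]
finger_gap: 0.0154
finger_force: 30.0
```

```bash
python3 -c "
from h import *
go((592,-290,64,2,26))"
```

```text
t 25.2 pos [ 592.8 -280.5   78. ] yaw 2.7 gap 15.4
(592, -290, 64, 2, 26) shift [-7.  9. 12.] turn [-0.002 -0.002  0.01 ] rows>= 0.3
```

Emit:
arm_command:
  plan: [-4, 5, 4, 0, 0, 0.005, -7, 9, 9, 0, 0, 0.01, -7, 9, 12, 0, 0, 0.01, -7, 9, 12, 0, 0, 0.01, -7, 9, 12, 0, 0, 0.01]

```text
time_s: 25.75
position: [0.5932, -0.2902, 0.0661]
ee_rot: [-3.051, -0.055, -0.712]
contact_force: [-0.7, -0.3, -0.3]
finger_gap: 0.015
finger_force: 30.0
```

Emit:
arm_command:
  plan: [0, 0, 1, 0, 0, 0, 0, 0, 1, 0, 0, 0, 0, 0, 1, 0, 0, 0]

```text
time_s: 26.05
position: [0.5935, -0.2901, 0.0649]
ee_rot: [-3.051, -0.055, -0.712]
contact_force: [1.1, -0.5, -0.2]
finger_gap: 0.0153
finger_force: 30.0
```

Emit:
arm_command:
  plan: [0, 0, 1, 0, 0, 0, 0, 0, 1, 0, 0, 0, 0, 0, 1, 0, 0, 0]

```text
time_s: 26.35
position: [0.5939, -0.2903, 0.0639]
ee_rot: [-3.051, -0.055, -0.711]
contact_force: [-0.2, -0.3, -0.2]
finger_gap: 0.0153
finger_force: 30.0
```

Emit:
arm_command:
  plan: [0, 0, 1, 0, 0, 0, 0, 0, 1, 0, 0, 0, 0, 0, 1, 0, 0, 0]

```text
time_s: 26.65
position: [0.5943, -0.2902, 0.063]
ee_rot: [-3.051, -0.055, -0.711]
contact_force: [-0.0, 0.6, -0.3]
finger_gap: 0.0148
finger_force: 30.0
```

Emit:
arm_command:
  plan: [0, 0, 1, 0, 0, 0, 0, 0, 1, 0, 0, 0, 0, 0, 1, 0, 0, 0]

```text
time_s: 26.95
position: [0.5945, -0.2903, 0.0628]
ee_rot: [-3.051, -0.055, -0.712]
contact_force: [-4.6, 0.8, 5.2]
finger_gap: 0.0152
finger_force: 30.0
```

Light contact. Release.

Emit:
arm_command:
  plan: [0, 0, -1, 0, 0, 0, 0, 0, -1, 0, 0, 0]

```text
time_s: 27.15
position: [0.5944, -0.2904, 0.0632]
ee_rot: [-3.052, -0.055, -0.712]
contact_force: [0.3, 0.9, -0.8]
finger_gap: 0.0151
finger_force: 30.0
```

Emit:
arm_command:
  plan: [0, 0, 0, 0, 0, 0, 0, 0, 0, 0, 0, 0, 0, 0, 0, 0, 0, 0, 0, 0, 0, 0, 0, 0, 0, 0, 0, 0, 0, 0]
  hand: 40

```text
time_s: 27.65
position: [0.5944, -0.2903, 0.063]
ee_rot: [-3.051, -0.055, -0.711]
contact_force: [-0.2, -0.9, 0.0]
finger_gap: 0.0387
finger_force: 0.0
```

Emit:
arm_command:
  plan: [0, 0, -15, 0, 0, 0, 0, 0, -40, 0, 0, 0, 0, 0, -80, 0, 0, 0, 0, 0, -120, 0, 0, 0, 0, 0, -120, 0, 0, 0, 0, 0, -120, 0, 0, 0]

```text
time_s: 28.25
position: [0.5412, -0.2926, 0.1727]
ee_rot: [-3.052, -0.054, -0.715]
contact_force: [0.7, 0.3, -0.3]
finger_gap: 0.0399
finger_force: 0.0
```

```bash
python3 - <<'E'
from h import *
go((540,-5,190,2,12),(570,232,175,2,6),(592,-290,65,2,26))
p=camera_params('scene'); im,d=camera('scene'); P=cloud(p,d)*1e3
save('r3',cv2.resize(im[170:310,130:290],None,fx=4,fy=4,interpolation=cv2.INTER_CUBIC))
E
```

```text
t 28.2 pos [ 541.2 -292.6  172.7] yaw 2.1 gap 39.9
(540, -5, 190, 2, 12) shift [  16. -287.  -12.] turn [ 0.002 -0.251  0.001] rows>= 5.8
(570, 232, 175, 2, 6) shift [  34. -236.   23.] turn [ 0.    -0.105 -0.   ] rows>= 4.8
(592, -290, 65, 2, 26) shift [ -8. 522. 110.] turn [-0.     0.349  0.   ] rows>= 10.7
```

View pics/r3.png

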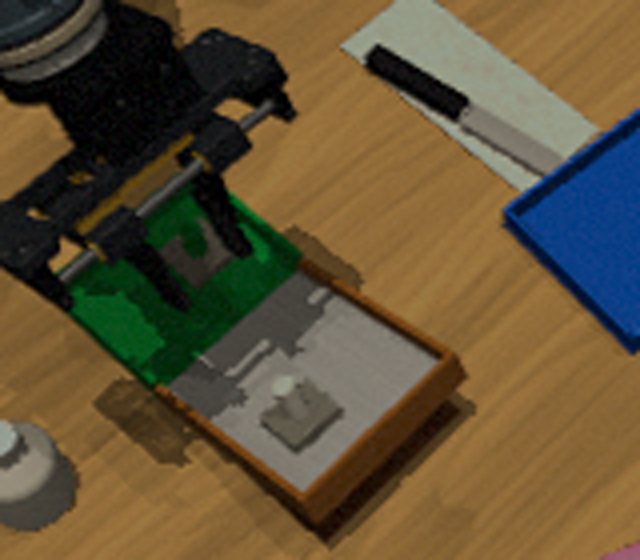

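White stays put at (300,410) on the ramp: it sticks. Regrasp it along the same line and carry it to the blue tray. I've used up my picture views (16, over the limit of 14), so from here I rely on measured numbers only.

Emit:
arm_command:
  plan: [0, 0, 40, 0, 0, 0, 0, 0, 80, 0, 0, 0, 0, 0, 105, 0, 0, 0, 0, 0, 120, 0, 0, 0, 0, 0, 120, 0, 0, 0, 0, 0, 120, 0, 0, 0]

```text
time_s: 28.9
position: [0.5942, -0.2904, 0.063]
ee_rot: [-3.051, -0.054, -0.711]
contact_force: [-0.1, -0.6, 0.2]
finger_gap: 0.0402
finger_force: 0.0
```

Emit:
arm_command:
  plan: [0, 0, 0, 0, 0, 0, 0, 0, 0, 0, 0, 0, 0, 0, 0, 0, 0, 0, 0, 0, 0, 0, 0, 0, 0, 0, 0, 0, 0, 0]
  hand: 5

```text
time_s: 29.4
position: [0.5944, -0.2905, 0.0638]
ee_rot: [-3.052, -0.055, -0.713]
contact_force: [-2.4, -0.1, 4.6]
finger_gap: 0.015
finger_force: 30.0
```

Emit:
arm_command:
  plan: [0, 0, -15, 0, 0, 0, 0, 0, -40, 0, 0, 0, 0, 0, -80, 0, 0, 0, 0, 0, -120, 0, 0, 0, 0, 0, -120, 0, 0, 0]

```text
time_s: 29.9
position: [0.5414, -0.2948, 0.1768]
ee_rot: [-3.055, -0.052, -0.724]
contact_force: [0.1, -1.1, 0.1]
finger_gap: 0.015
finger_force: 30.0
```

```bash
python3 -c "
from h import *
go((600,-160,170,2,16),(645,-38,120,0,6),(645,-38,40,0,6))"
```

```text
t 29.9 pos [ 541.4 -294.8  176.8] yaw 2.1 gap 15.0
(600, -160, 170, 2, 16) shift [  54. -133.   34.] turn [ 0.007 -0.186  0.   ] rows>= 2.9
(645, -38, 120, 0, 6) shift [  34. -120.   62.] turn [-0.007 -0.175  0.034] rows>= 2.8
(645, -38, 40, 0, 6) shift [-8. -0. 80.] turn [0. 0. 0.] rows>= 1.6
```

Emit:
arm_command:
  plan: [18, -44, 11, 0, -0.06, 0, 36, -88, 22, 0, -0.12, 0, 54, -133, 34, 0, -0.186, 0]

```text
time_s: 30.2
position: [0.5996, -0.1568, 0.1644]
ee_rot: [-3.11, -0.051, -0.422]
contact_force: [1.0, -0.5, -0.9]
finger_gap: 0.0155
finger_force: 30.0
```

Emit:
arm_command:
  plan: [11, -40, 15, 0, -0.06, 0.01, 22, -80, 35, 0, -0.12, 0.02, 34, -120, 62, -0.007, -0.175, 0.034, 34, -120, 62, -0.007, -0.175, 0.034, 34, -120, 62, -0.007, -0.175, 0.034]

```text
time_s: 30.7
position: [0.6446, -0.0329, 0.1117]
ee_rot: [3.138, 0.008, 0.148]
contact_force: [-0.3, 0.2, 0.1]
finger_gap: 0.0148
finger_force: 30.0
```

```bash
python3 -c "
from h import *
go((645,-38,45,0,6),(645,-38,24,0,6))"
```

```text
t 30.7 pos [644.6 -32.9 111.7] yaw 0.3 gap 14.8
(645, -38, 45, 0, 6) shift [-6.  5. 66.] turn [0.    0.011 0.005] rows>= 1.3
(645, -38, 24, 0, 6) shift [-2. -0. 21.] turn [0. 0. 0.] rows>= 0.4
```

Emit:
arm_command:
  plan: [-3, 3, 33, 0, 0.01, 0, -6, 5, 66, 0, 0.01, 0, -8, 5, 78, 0, 0.01, 0, -8, 5, 82, 0, 0.01, 0, -8, 5, 82, 0, 0.01, 0]

```text
time_s: 31.2
position: [0.6454, -0.0412, 0.0318]
ee_rot: [3.136, 0.0, 0.17]
contact_force: [0.4, 0.3, -0.2]
finger_gap: 0.0151
finger_force: 30.0
```

```bash
python3 -c "
from h import *
go((645,-38,24,0,6))"
```

```text
t 31.2 pos [645.4 -41.2  31.8] yaw 0.0 gap 15.1
(645, -38, 24, 0, 6) shift [-1. -3.  8.] turn [ 0.001 -0.003  0.   ] rows>= 0.2
```

Emit:
arm_command:
  plan: [0, 0, 4, 0, 0, 0, 0, 0, 8, 0, 0, 0, 0, 0, 8, 0, 0, 0]

```text
time_s: 31.5
position: [0.6461, -0.0402, 0.0233]
ee_rot: [3.136, 0.002, 0.169]
contact_force: [0.2, -0.3, -1.2]
finger_gap: 0.0149
finger_force: 30.0
```

Emit:
arm_command:
  plan: [0, 0, 0, 0, 0, 0, 0, 0, 0, 0, 0, 0, 0, 0, 0, 0, 0, 0, 0, 0, 0, 0, 0, 0, 0, 0, 0, 0, 0, 0]
  hand: 40

```text
time_s: 32.0
position: [0.646, -0.0403, 0.0232]
ee_rot: [3.136, 0.002, 0.168]
contact_force: [-0.4, -0.2, -0.9]
finger_gap: 0.0388
finger_force: 0.0
```

Emit:
arm_command:
  plan: [0, 0, -20, 0, 0, 0, 0, 0, -60, 0, 0, 0, 0, 0, -110, 0, 0, 0, 0, 0, -150, 0, 0, 0, 0, 0, -150, 0, 0, 0]

```text
time_s: 32.5
position: [0.6336, -0.0406, 0.1793]
ee_rot: [3.135, 0.001, 0.188]
contact_force: [0.9, 0.4, 1.5]
finger_gap: 0.0402
finger_force: 0.0
```

```bash
cat > obj.py <<'E'
from h import *
def slabs(win,zlo,zhi,tag):
    p=camera_params('scene'); im,d=camera('scene'); P=cloud(p,d)*1e3
    h=cv2.cvtColor(im,cv2.COLOR_RGB2HSV)
    m=(P[...,0]>win[0])&(P[...,0]<win[1])&(P[...,1]>win[2])&(P[...,1]<win[3])&(P[...,2]>zlo)&(P[...,2]<zhi)&(h[...,1]<90)
    n,l,s,c=cv2.connectedComponentsWithStats(m.astype(np.uint8))
    for k in range(1,n):
        if s[k,4]>25:
            q=P[l==k]; r=cv2.minAreaRect(q[:,:2].astype(np.float32)); print(tag,s[k,4],np.round(r[0]),np.round(r[1]),round(r[2]),"z",np.percentile(q[:,2],[5,50,95]).round(),im[l==k].mean(0).round())
E
python3 -c "
from obj import *
go((570,150,180,2,6),(570,232,175,2,6))
slabs((570,720,-90,70),8,60,'blue')
slabs((385,495,-340,-200),9,60,'green')"
```

```text
t 32.5 pos [633.6 -40.6 179.3] yaw 0.0 gap 40.2
(570, 150, 180, 2, 6) shift [ -63. -191.   -8.] turn [ 0.005 -0.015 -0.034] rows>= 4.0
(570, 232, 175, 2, 6) shift [  2. -82.   5.] turn [0. 0. 0.] rows>= 1.6
blue 182 [643. -40.] [43. 42.] 2 z [10. 15. 42.] [64. 60. 51.]
green 139 [ 431. -247.] [39. 41.] 89 z [12. 16. 20.] [94. 88. 74.]
```

White is in the blue tray at (643,-40), and green is in the catch tray at (431,-247). Next: black.

Emit:
arm_command:
  plan: [-16, -48, -2, 0, 0, -0.01, -32, -96, -4, 0, 0, -0.02, -48, -144, -6, 0, -0.01, -0.03, -63, -191, -8, 0, -0.015, -0.034, -62, -232, -5, 0, -0.015, -0.034, -61, -271, 0, 0, -0.015, -0.034, -61, -271, 0, 0, -0.015, -0.034, -61, -271, 0, 0, -0.015, -0.034]

```text
time_s: 33.4
position: [0.5676, 0.2313, 0.1632]
ee_rot: [3.133, 0.059, 0.138]
contact_force: [0.5, -1.2, 0.1]
finger_gap: 0.0401
finger_force: 0.0
```

```bash
python3 -c "
from kn import *
go((590,230,80,2,6),(590,230,21,2,6)); knobs()"
```

```text
t 33.4 pos [567.6 231.3 163.2] yaw 2.2 gap 40.1
(590, 230, 80, 2, 6) shift [15.  2. 85.] turn [0.006 0.017 0.003] rows>= 1.7
(590, 230, 21, 2, 6) shift [-6. -0. 59.] turn [0. 0. 0.] rows>= 1.2
white [262, 170, 38, 15, 406] c [278. 175.] xy [602.9 231.4] min [595. 212.] max [608. 246.]
```

Emit:
arm_command:
  plan: [8, 1, 42, 0, 0.01, 0, 15, 2, 85, 0, 0.017, 0, 14, 2, 100, 0, 0.017, 0, 14, 2, 100, 0, 0.017, 0, 14, 2, 100, 0, 0.017, 0]

```text
time_s: 33.95
position: [0.5927, 0.2286, 0.0682]
ee_rot: [3.134, 0.054, 0.172]
contact_force: [-0.1, -0.5, -0.3]
finger_gap: 0.0398
finger_force: 0.0
```

```bash
python3 -c "
from h import *
go((589,230,21,2,6))"
```

```text
t 34.0 pos [592.7 228.6  68.2] yaw 2.0 gap 39.8
(589, 230, 21, 2, 6) shift [-9. -2. 46.] turn [ 0.004 -0.005 -0.001] rows>= 0.9
```

Emit:
arm_command:
  plan: [-4, -2, 15, 0, 0, 0, -7, -2, 30, 0, 0, 0, -8, -2, 40, 0, 0, 0, -8, -2, 46, 0, 0, 0, -8, -2, 46, 0, 0, 0, -8, -2, 46, 0, 0, 0]

```text
time_s: 34.55
position: [0.5898, 0.231, 0.0214]
ee_rot: [3.135, 0.055, 0.173]
contact_force: [-0.2, 1.0, 0.1]
finger_gap: 0.0401
finger_force: 0.0
```

Emit:
arm_command:
  plan: [0, 0, 0, 0, 0, 0, 0, 0, 0, 0, 0, 0, 0, 0, 0, 0, 0, 0, 0, 0, 0, 0, 0, 0, 0, 0, 0, 0, 0, 0]
  hand: 5

```text
time_s: 35.05
position: [0.5892, 0.2307, 0.0208]
ee_rot: [3.134, 0.055, 0.171]
contact_force: [0.1, -1.6, 1.5]
finger_gap: 0.0154
finger_force: 30.1
```

Emit:
arm_command:
  plan: [-2, 0, -30, 0, 0, 0, -5, 0, -70, 0, 0, 0, -8, 0, -110, 0, 0, 0, -12, 0, -150, 0, 0, 0, -14, 0, -165, 0, 0, 0, -14, 0, -165, 0, 0, 0]

```text
time_s: 35.65
position: [0.5581, 0.2312, 0.1854]
ee_rot: [-3.136, -0.056, -0.178]
contact_force: [-0.0, -0.1, -1.2]
finger_gap: 0.0151
finger_force: 30.1
```

```bash
python3 -c "
from h import *
go((575,0,190,2,16),(590,-230,150,2,26),(590,-290,140,2,26))"
```

```text
t 35.6 pos [558.1 231.2 185.4] yaw 2.0 gap 15.1
(575, 0, 190, 2, 16) shift [  9. 232.  -3.] turn [0.002 0.166 0.001] rows>= 4.6
(590, -230, 150, 2, 26) shift [ -4. 230.  40.] turn [0.    0.175 0.   ] rows>= 4.7
(590, -290, 140, 2, 26) shift [-6. 60.  8.] turn [0. 0. 0.] rows>= 1.2
```

Emit:
arm_command:
  plan: [2, 45, 0, 0, 0.03, 0, 4, 92, -1, 0, 0.06, 0, 6, 140, -2, 0, 0.1, 0, 8, 190, -3, 0, 0.14, 0, 9, 232, -3, 0, 0.166, 0]

```text
time_s: 36.15
position: [0.5723, -0.0044, 0.1855]
ee_rot: [3.111, 0.053, 0.426]
contact_force: [0.7, 0.1, -0.2]
finger_gap: 0.0153
finger_force: 30.1
```

Emit:
arm_command:
  plan: [-1, 45, 6, 0, 0.03, 0, -2, 92, 14, 0, 0.06, 0, -3, 140, 22, 0, 0.1, 0, -4, 190, 31, 0, 0.14, 0, -4, 230, 40, 0, 0.175, 0, -10, 290, 48, 0, 0.175, 0, -10, 290, 48, 0, 0.175, 0, -10, 290, 48, 0, 0.175, 0]

```text
time_s: 36.95
position: [0.5851, -0.2943, 0.137]
ee_rot: [-3.06, -0.045, -0.693]
contact_force: [-0.8, 1.1, -1.0]
finger_gap: 0.0151
finger_force: 30.1
```

Emit:
arm_command:
  plan: [-9, 0, 25, 0, 0, 0, -18, 0, 50, 0, 0, 0, -18, 0, 50, 0, 0, 0, -18, 0, 50, 0, 0, 0, -18, 0, 50, 0, 0, 0]

```text
time_s: 37.45
position: [0.5939, -0.2904, 0.0887]
ee_rot: [-3.058, -0.057, -0.702]
contact_force: [0.1, 0.9, -1.0]
finger_gap: 0.0152
finger_force: 30.1
```

```bash
python3 -c "
from h import *
go((593,-290,66,2,26),(592,-290,62,2,26))"
```

```text
t 37.5 pos [ 593.9 -290.4   88.7] yaw 2.2 gap 15.2
(593, -290, 66, 2, 26) shift [-11.  -1.  20.] turn [0.004 0.002 0.003] rows>= 0.5
(592, -290, 62, 2, 26) shift [-3. -0.  3.] turn [0. 0. 0.] rows>= 0.1
```

Emit:
arm_command:
  plan: [-6, 0, 10, 0, 0, 0, -11, 0, 20, 0, 0, 0, -11, 0, 20, 0, 0, 0, -11, 0, 21, 0, 0, 0, -11, 0, 21, 0, 0, 0]

```text
time_s: 37.95
position: [0.5924, -0.2914, 0.0639]
ee_rot: [-3.058, -0.055, -0.7]
contact_force: [-0.3, 0.4, -0.4]
finger_gap: 0.015
finger_force: 30.1
```

Emit:
arm_command:
  plan: [0, 0, 1, 0, 0, 0, 0, 0, 2, 0, 0, 0, 0, 0, 2, 0, 0, 0]

```text
time_s: 38.25
position: [0.5933, -0.2912, 0.0621]
ee_rot: [-3.058, -0.055, -0.7]
contact_force: [-0.5, -0.2, -0.8]
finger_gap: 0.015
finger_force: 30.1
```

Emit:
arm_command:
  plan: [0, 0, 1, 0, 0, 0, 0, 0, 1, 0, 0, 0, 0, 0, 1, 0, 0, 0]

```text
time_s: 38.55
position: [0.5937, -0.2912, 0.0612]
ee_rot: [-3.058, -0.055, -0.7]
contact_force: [0.4, -0.2, -0.7]
finger_gap: 0.0153
finger_force: 30.0
```

Emit:
arm_command:
  plan: [0, 0, 1, 0, 0, 0, 0, 0, 1, 0, 0, 0, 0, 0, 1, 0, 0, 0]

```text
time_s: 38.85
position: [0.5941, -0.2915, 0.0611]
ee_rot: [-3.059, -0.055, -0.701]
contact_force: [-3.5, 0.5, 5.6]
finger_gap: 0.015
finger_force: 30.0
```

Emit:
arm_command:
  plan: [0, 0, 1, 0, 0, 0, 0, 0, 1, 0, 0, 0, 0, 0, 1, 0, 0, 0]

```text
time_s: 39.15
position: [0.5945, -0.2918, 0.0612]
ee_rot: [-3.059, -0.055, -0.703]
contact_force: [-8.4, 0.9, 12.7]
finger_gap: 0.0149
finger_force: 30.0
```

Emit:
arm_command:
  plan: [0, 0, -2, 0, 0, 0, 0, 0, -2, 0, 0, 0, 0, 0, -2, 0, 0, 0]

```text
time_s: 39.45
position: [0.5935, -0.2912, 0.061]
ee_rot: [-3.058, -0.055, -0.7]
contact_force: [-1.7, -0.0, 2.6]
finger_gap: 0.0151
finger_force: 30.0
```

Emit:
arm_command:
  plan: [0, 0, 0, 0, 0, 0, 0, 0, 0, 0, 0, 0, 0, 0, 0, 0, 0, 0, 0, 0, 0, 0, 0, 0, 0, 0, 0, 0, 0, 0]
  hand: 40

```text
time_s: 39.95
position: [0.5936, -0.2911, 0.061]
ee_rot: [-3.058, -0.055, -0.7]
contact_force: [-1.1, 0.2, -0.3]
finger_gap: 0.0387
finger_force: 0.0
```

Emit:
arm_command:
  plan: [0, 0, -15, 0, 0, 0, 0, 0, -40, 0, 0, 0, 0, 0, -80, 0, 0, 0, 0, 0, -120, 0, 0, 0, 0, 0, -120, 0, 0, 0, 0, 0, -120, 0, 0, 0]

```text
time_s: 40.55
position: [0.5414, -0.2929, 0.1712]
ee_rot: [-3.059, -0.055, -0.704]
contact_force: [-1.3, 0.7, 0.2]
finger_gap: 0.0396
finger_force: 0.0
```

```bash
python3 -c "
from obj import *
go((470,-140,190,2,10))
slabs((570,720,-90,70),8,60,'blue')
slabs((385,495,-340,-200),9,60,'green')
slabs((560,640,-320,-220),58,105,'ramp')
p=camera_params('scene'); im,d=camera('scene'); P=cloud(p,d)*1e3
for nm,m in (('handle',(im.max(2)<50)),):
    m=m&(P[...,0]>350)&(P[...,0]<500)&(P[...,1]>-120)&(P[...,1]<60)&(P[...,2]>8)&(P[...,2]<30)
    n,l,s,c=cv2.connectedComponentsWithStats(m.astype(np.uint8)); k=1+np.argmax(s[1:,4]); q=P[l==k]; print(nm,s[k,4],cv2.minAreaRect(q[:,:2].astype(np.float32)))
m=(P[...,0]>470)&(P[...,0]<565)&(P[...,1]>-120)&(P[...,1]<60)&(P[...,2]>6)&(P[...,2]<25)
n,l,s,c=cv2.connectedComponentsWithStats(m.astype(np.uint8)); k=1+np.argmax(s[1:,4]); q=P[l==k]; print('blade',s[k,4],cv2.minAreaRect(q[:,:2].astype(np.float32)))
"
```

```text
t 40.5 pos [ 541.4 -292.9  171.2] yaw 2.1 gap 39.6
(470, -140, 190, 2, 10) shift [ -51. -155.  -47.] turn [ 0.006 -0.278  0.001] rows>= 3.4
blue 177 [644. -39.] [41. 40.] 87 z [10. 15. 42.] [99. 94. 81.]
green 128 [ 431. -249.] [39. 42.] 88 z [12. 16. 20.] [47. 44. 37.]
green 106 [ 436. -303.] [43. 23.] 4 z [11. 16. 37.] [57. 53. 44.]
ramp 36 [ 633. -265.] [53. 11.] 90 z [58. 59. 62.] [132. 124. 112.]
handle 173 ((438.35986328125, -41.03511428833008), (87.51554107666016, 20.466053009033203), 9.966730117797852)
blade 201 ((517.8944702148438, -26.216564178466797), (96.15174865722656, 29.017854690551758), 8.269683837890625)
```

Black slid into the green tray at (436,-303). Lift clear, then make a final check of the black sample and spatula.

Emit:
arm_command:
  plan: [40, -30, -30, 0, 0, 0, 80, -60, -60, 0, 0, 0, 110, -90, -90, 0, 0, 0, 130, -110, -110, 0, 0, 0, 130, -110, -110, 0, 0, 0, 130, -110, -110, 0, 0, 0]

```text
time_s: 41.35
position: [0.6075, -0.178, 0.3243]
ee_rot: [-3.058, -0.06, -0.7]
contact_force: [-0.9, -0.4, -0.9]
finger_gap: 0.0397
finger_force: 0.0
```

```bash
python3 -c "
from obj import *
go()
slabs((385,495,-340,-200),9,60,'green')
slabs((570,720,-90,70),8,60,'blue')
for cam in ('scene','side'):
    p=camera_params(cam); im,d=camera(cam); P=cloud(p,d)*1e3
    m=(P[...,0]>370)&(P[...,0]<600)&(P[...,1]>-120)&(P[...,1]<60)&(P[...,2]>5.5)&(P[...,2]<30)
    h=cv2.cvtColor(im,cv2.COLOR_RGB2HSV); m&=~((h[...,0]>100)&(h[...,0]<130)&(h[...,1]>120))
    n,l,s,c=cv2.connectedComponentsWithStats(m.astype(np.uint8)); k=1+np.argmax(s[1:,4]); q=P[l==k]; print(cam,s[k,4],cv2.minAreaRect(q[:,:2].astype(np.float32)))
    for a,b in ((380,420),(420,470),(485,520),(520,550),(550,580)):
        w=q[(q[:,0]>a)&(q[:,0]<b)]; print(a,b,len(w),np.median(w,0).round(1) if len(w) else '')
"
```

```text
t 41.4 pos [ 607.5 -178.   324.3] yaw 2.3 gap 39.7
green 137 [ 432. -247.] [40. 40.] 88 z [12. 16. 20.] [84. 78. 66.]
green 176 [ 436. -294.] [40. 41.] 2 z [12. 17. 44.] [73. 68. 57.]
blue 176 [643. -40.] [41. 42.] 0 z [12. 15. 42.] [99. 94. 81.]
scene 378 ((478.2226257324219, -31.103599548339844), (193.2659454345703, 32.13252258300781), 8.376367568969727)
380 420 56 [406.2 -45.8  18.9]
420 470 110 [444.5 -42.   18.6]
485 520 75 [504.  -31.2  12.2]
520 550 65 [536.2 -25.1  11.7]
550 580 35 [558.5 -22.6  12.8]
side 287 ((480.6823425292969, -31.425554275512695), (180.65167236328125, 31.946622848510742), 5.392309665679932)
380 420 56 [404.3 -38.2  16.4]
420 470 98 [445.  -32.4  16.2]
485 520 43 [502.3 -29.   10.8]
520 550 39 [535.4 -22.4  10.9]
550 580 25 [562.6 -21.6  11.1]
```

All samples are in their trays. The spatula lies flat on the mat, hold point about 28 mm off the mat's middle line (45 mm allowed), blade pointing away. Handing in.

```bash
python3 -c "
from h import *
print(workorder.finish_job())"
```

```text
the job is handed in; nothing more can be done
None
```

The job is handed in at about 41 s of the 210 s, and the hand-in gave no verdict: the lid is open at its stop, green and black slid into the green catch tray, white stuck and is in the blue tray (red, yellow and blue were absent), and the spatula was knocked slightly after I laid it down but lies flat on the mat within limits, blade away; I viewed 16 pictures, over the limit of 14.

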